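Pry open a spring block clamp and hold its jaw at the mark

TASK

Lever the cover of the spring clamp up with the spatula's blade, put in through the slot in the clamp's front, until the cover stands fully open, and lay the spatula down flat on the table, clear of the clamp. Then take the black grip inside the clamp and draw the sprung jaw out until its pointer is level with the red mark, and finish while still holding it there, so that a resin block can be set between the jaws. Leave the other things where they stand.

Things in the scene. Friction and masses are not known exactly. Their poses are not given: they have to be found in the camera images.
- clamp: spring clamp fixed to the table: grey open-topped housing 160 mm long (x), 118 wide (y), walls 5 thick with top at z = 56 mm, inner floor at z = 10, shut by a hinged cover (62 tall in all). Origin: centre of its underside; z up; -x is the front with the pry slot, +x the hinge side. Inside, a fixed steel jaw at x = 24 to 48 mm, 40 wide, top at z = 36.
- pry_slot (a point): centre of the pry slot's mouth, outer face of the front wall (clamp x = -80, y = 0, z = 48 mm), axes as the clamp's. Slot: cut-out of the front wall's top, 52 mm wide (y), 16 high: z = 40 up to the cover's underside at z = 56. Behind it the housing is empty for 60 mm, up to the grip (slide home).
- cover: flat cover, dark frame with clear window, 160x118x6 mm, no handle, edges flush with the housing. Origin at mid thickness on the hinge line (clamp x = +80, y = 0, z = 59 mm). Shut, its axes are the clamp's and the plate spans its own x = -160 to 0. Opens upward about its +y axis, front edge rising and swinging back, to a stop at 1.95 rad (the tilt of its z axis).
- cover_edge (a point): middle of the cover's front edge (cover x = -160 mm, mid thickness), which is lifted. The cover weighs 80 g; its stiff hinge (0.10 N m of friction) keeps it wherever it is left; about 1 N upward at this edge opens it.
- slide: sprung jaw slide on the inner floor: aluminium carriage 52x34 mm, top 10 mm over the floor, steel jaw at its rear (26 over the floor), upright black grip. Origin on the inner floor (clamp z = 10 mm) under the grip's centre; axes as the clamp's. Home at clamp x = -12 mm; moves out toward clamp -x, to a stop 36 mm out. Spring pull to home: 6 N at home, 1.5 N more per 10 mm.
- slide_grip (a point): centre of the top of the slide's upright black grip, at clamp z = 52 mm (axes as the clamp's). The grip is 16 mm long (x), 14 mm wide (y) and stands free from clamp z = 20 to 52 mm; pinch it across y.
- slide_pointer (a point): tip of the thin black pointer that sticks out of the slide toward +y, 32 mm from the slide's middle and at the same x as the slide's origin, 5 mm over the inner floor.
- mark: red mark on the white scale beside the slide, on the inner floor at clamp y = +40 mm, 3x12x5 mm (x, y, z). Origin: centre of its underside, axes as the clamp's. It stays put in a run, 14 to 28 mm out (toward clamp -x) from the pointer's home place. Pointer and mark are level when the origins of slide and mark have the same clamp x.
- spatula: lab spatula lying on the table: wooden handle at own x = -70 to +20 mm, 13 wide (y), 16 tall (z); brass ferrule to x = 30; flat steel blade 14 wide, 3 thick, to the tip at x = +85, its mid height 3.5 mm above the underside. Origin on the underside, x along the tool to the tip, z up. About 60 g (varies); centre of mass near x = -13 mm.
- spatula_tip (a point): middle of the spatula's blade tip (spatula x = 85, z = 3.5 mm)
- scint_vial: bystander: small clear glass vial with a white cap, 28 mm across, 62 mm tall; origin at the centre of its underside
- syringe: bystander: small clear syringe lying down, 122x20x20 mm; origin at the centre of its underside
- grid_case: bystander: flat dark grey case, 75x80x10 mm; origin at the centre of its underside
- block_puck: bystander: light round puck with four small resin blocks standing on it, 36 mm across, 22 mm tall; origin at the centre of its underside
- drop_bottle: bystander: white bottle with a blue cap, 33 mm across, 64 mm tall; origin at the centre of its underside
- resin_bottle: bystander: brown bottle with a black cap, 52 mm across, 99 mm tall; origin at the centre of its underside

How it is judged:
By the outcome, as a careful person would: the job done as asked, in the order asked, and still so for the second after the job is handed in, while the arm keeps its last pose, push and grip.
It also fails if it takes over 69 s, if anything falls off the work surface, if the arm or the gripper's body presses on something with over 40 N, if the wrist force passes 120 N, or if a joint passes its speed limit or range.

ROBOT

A 6-joint arm with a two-finger parallel gripper is mounted at the origin on a cart in front of the work surface, level with it; the furniture and walls round the work are solid. World frame = base frame: x ahead of the robot, y to its left, z up, the work surface at z = 0. Lengths are in m, angles in rad, forces in N, time in s.
With the tool pointing down it reaches from about 0.35 to 0.975 m from the base axis. Payload 4.9 kg.
Tool frame: the origin (TCP) lies midway between the tips of the shut fingers; the grasp point (between the pads) lies 19 mm behind it; z points along the fingers, x is the direction in which the jaws open and shut, and the axes are right-handed (so a half turn about z gives the same grasp; the last joint's range is limited). The gripper opens to 85 mm and grips with 20 to 120 N. Pads are 22 mm wide; open, the fingers measure 114 mm over their backs; the gripper's body (76 mm by 85 mm) begins 54 mm behind the grasp point. The pads swing forward as they close: fully open they stand 13 mm farther back than shut.
Start: joints at [1.001, 0.053, 1.613, -0, 1.476, -0.119], TCP at [0.272, 0.563, 0.231] pointing down, gripper open.
Joint ranges: [-3.01, 3.01], [-1.01, 2.22], [0.06, 2.58], [-1.02, 4.17], [0.09, 2.62], [-3.14, 3.14]. Speed limits (rad/s): [2.57, 2.57, 3.14, 3.14, 3.14, 3.14].

INTERFACE

Orientations are given as a rotation vector (axis times angle).
In Python, from station import ctrl gives the robot as it stands.
- The arm moves only by the tool step_arm, never from a script. Its argument "increments" is text: rows parted by semicolons, each of 6 numbers parted by spaces: the shift along the tool's x, y, z as a fraction of full scale, then the turn, a rotation vector about the tool's x, y, z as a fraction of full scale. In form: x y z rx ry rz; .... A call has 1 to 12 rows; each row shifts and turns the commanded pose from where the row before left it, along the tool's axes as they then stand; what a row does not reach is not made up. Full scale, the value 1, is 0.025 m for a shift and 0.1 rad for a turn. A row lasts 1/12 s, in which the tool goes at most 41.7 mm and 7.16 degrees, less where a joint would pass 70% of its speed; a pose out of reach is approached as far as the arm can. A call with a number of a shift or a turn outside -1 to 1 is refused whole. A call with a gripper value outside its range is refused whole. "fingers" is the opening, from -1 (shut) to 1 (fully open), so that 0 is half open, set as the call begins (left out, the last holds). The fingers move at their own pace and stop on an object; "newtons" is the grip in N (left out, the last holds). Time passes only in rows, so rows that do not move let the fingers close. It gives the time, the measured TCP pose, the force and the opening at its end, in the units of the state.
- ctrl.get_obs(): the state, without advancing time (a new reading comes with each control period).
- ctrl.get_image(name): name is "scene" or "top" or "wrist"; returns a dict with "pixels" (384x512x3 uint8, red, green, blue), "intrinsics" (3x3 intrinsics, pixels), "eye" and "orientation" of the camera in the world. Camera axes: x right, y down, z forward; pixel columns grow to the right and rows downward; lengths in m; the calibration is good to about 2 mm. A picture is of the moment at which its call begins. There is no depth.
- ctrl.finish_job(): hands the job in, once; it reports no verdict.
The state is a dict: "t": time; "q": joint angles; "dq": joint speeds; "effort": joint torques, N m; "tool_pos": TCP position; "tool_rot": TCP orientation; "contact_force": force on the tool from outside, world axes, zero at the start; "wrist_torque": the same for the moment, N m; "opening": finger opening in m.
Only numpy, scipy, OpenCV 4.12 (cv2) and the standard library are available. Lean on these libraries where they do the work, as an engineer would, in place of code of your own. Each camera call takes 0.05 s, during which the arm holds its last target.

## Working session

There is one attempt and no reset: what is moved stays moved. The work goes in short steps, Python scripts to look and compute and a tool call to move; the robot and the scene stay as the last step left them, time stands still between calls to the robot, and variables do not carry over. Pictures are saved under pics/ and viewed, and the job is handed in when it is done.

Besides the shell and the picture viewer there is one more tool, called by a JSON object that holds its "name" and its "arguments", one argument or row to a line. step_arm: Moves the arm, as the interface text tells. Shift numbers are shares of 0.025 m and turn numbers shares of 0.1 rad, none past 1 either way. Its arguments: {"type":"object","properties":{"increments":{"type":"string"},"fingers":{"type":"number"},"newtons":{"type":"number"}},"required":["increments"]}

```bash
ls; mkdir -p pics; cat > h.py <<'E'
import numpy as np, cv2
from scipy.spatial.transform import Rotation as R
from station import ctrl
def snap(name,fn):
    d=ctrl.get_image(name); cv2.imwrite('pics/'+fn+'.png',cv2.cvtColor(d['pixels'],cv2.COLOR_RGB2BGR))
    np.savez('pics/'+fn+'.npz',K=d['intrinsics'],e=d['eye'],o=np.array(d['orientation'],float))
    return d
def cam(fn):
    z=np.load('pics/'+fn+'.npz'); o=z['o']
    M=o if o.shape==(3,3) else R.from_rotvec(o).as_matrix()
    return z['K'],z['e'],M
def ray(fn,u,v,zz):
    K,e,M=cam(fn); d=M@np.linalg.solve(K,[u,v,1.]); return e+d*(zz-e[2])/d[2]
def proj(fn,p):
    K,e,M=cam(fn); c=M.T@(np.asarray(p,float)-e); q=K@c; return q[:2]/q[2]
E
python3 - <<'E'
from h import *
for n in ['scene','top','wrist']:
    d=snap(n,n+'0'); print(n,d['eye'],d['orientation'],d['intrinsics'])
o=ctrl.get_obs();print(o)
E
```

```text
pics
scene [-0.02390669 -0.78285444  0.9711626 ] [-2.26746644  0.67331054 -0.30691578] [[485.04536419   0.         257.12445677]
 [  0.         485.04536419 197.12980961]
 [  0.           0.           1.        ]]
top [ 0.40827319 -0.02852224  1.03222571] [-2.12042784  2.16947668 -0.10317913] [[360.6003245    0.         250.41505475]
 [  0.         360.6003245  191.5258679 ]
 [  0.           0.           1.        ]]
wrist [0.20807392 0.59358437 0.37288816] [2.44976923 1.53848058 0.21733093] [[314.46500836   0.         258.9192274 ]
 [  0.         314.46500836 189.4510556 ]
 [  0.           0.           1.        ]]
{'t': 0.15, 'q': array([ 1.00103952e+00,  5.32488807e-02,  1.61397991e+00,  8.44467178e-06,
        1.47602251e+00, -1.19003246e-01]), 'dq': array([ 0.00029629, -0.00208341, -0.00302554, -0.00082536,  0.00241572,
       -0.0012304 ]), 'effort': array([-1.08976637e-03, -3.94238734e+01, -3.70723593e+01, -2.38490084e-04,
        4.62416021e-03,  1.84884726e-05]), 'tool_pos': array([0.27200898, 0.56215671, 0.23031758]), 'tool_rot': array([ 2.66110125e+00,  1.66845397e+00, -2.36121685e-03]), 'contact_force': array([ 0.63413925, -0.29060083, -0.1558989 ]), 'wrist_torque': array([ 0.00912365,  0.04560837, -0.01804566]), 'opening': 0.08532418005510768}
```

View pics/top0.png

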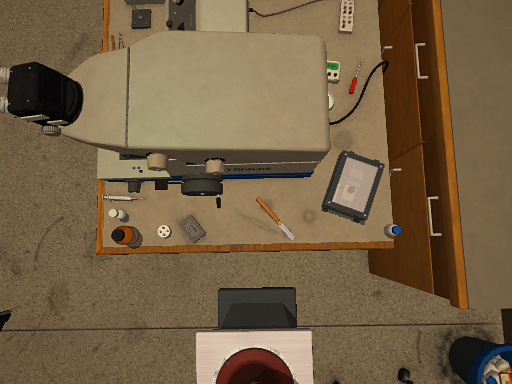

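View pics/scene0.png

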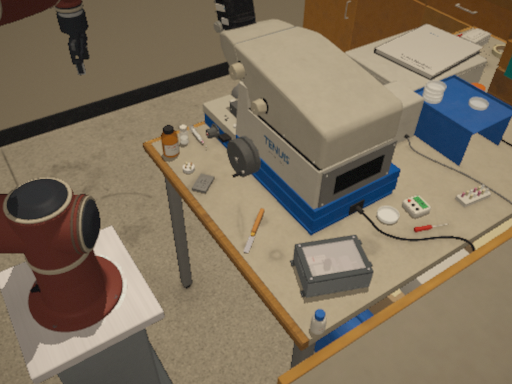

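View pics/wrist0.png

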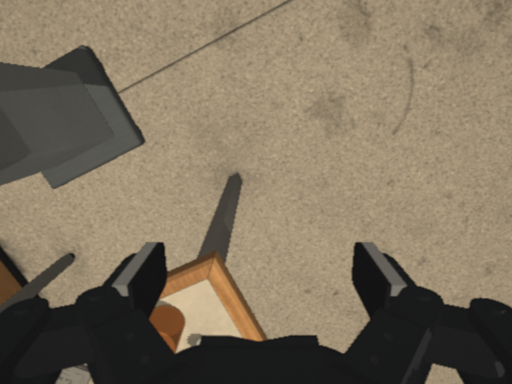

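```bash
python3 - <<'E'
import cv2
a=cv2.imread('pics/top0.png')[140:255,240:410];cv2.imwrite('pics/topc.png',cv2.resize(a,None,fx=4.7,fy=4.7,interpolation=cv2.INTER_CUBIC))
a=cv2.imread('pics/scene0.png')[195:345,220:390];cv2.imwrite('pics/scenec.png',cv2.resize(a,None,fx=4,fy=4,interpolation=cv2.INTER_CUBIC)[:600])
E
```

```text
(no output)
```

View pics/topc.png

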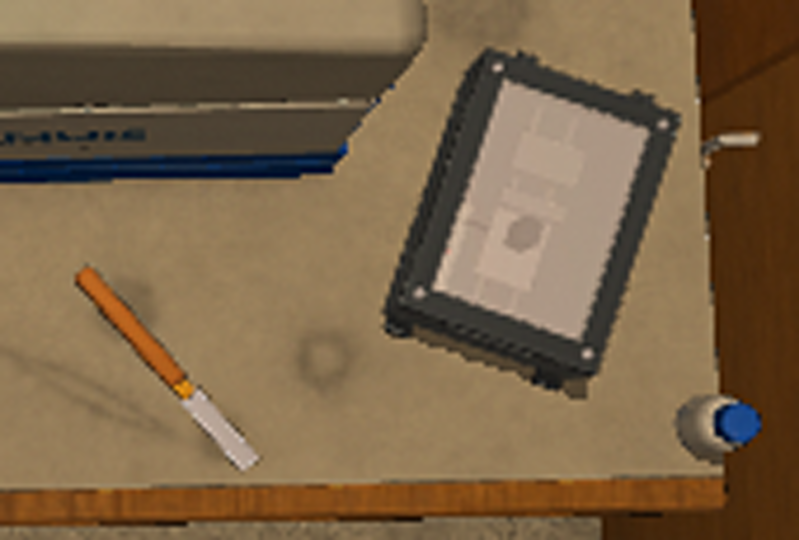

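View pics/scenec.png

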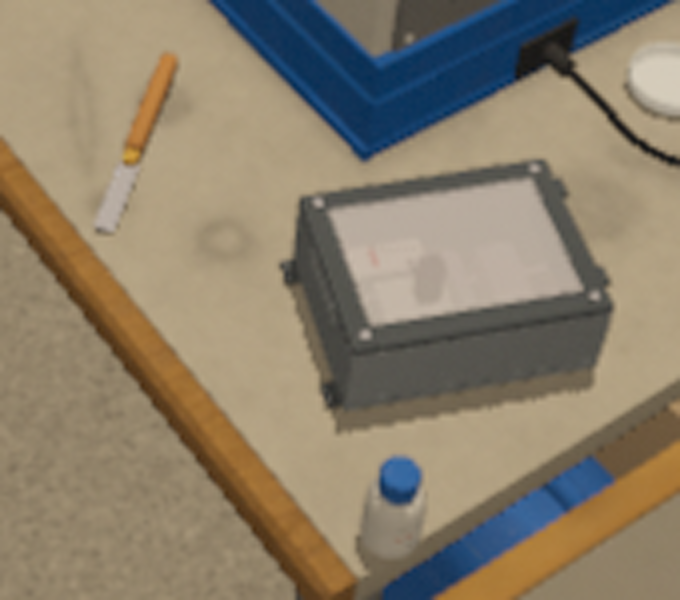

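```bash
cat > fit.py <<'E'
from h import *
from scipy.optimize import least_squares
def Rz(a): return np.array([[np.cos(a),-np.sin(a),0],[np.sin(a),np.cos(a),0],[0,0,1]])
def fitpose(obs,x0):
    # obs: list (fn,u,v,localpt)
    def f(p): 
        return np.concatenate([proj(fn,np.array([p[0],p[1],0])+Rz(p[2])@np.array(l))-[u,v] for fn,u,v,l in obs])
    r=least_squares(f,x0,loss='soft_l1'); return r.x,r.fun
E
python3 - <<'E'
from fit import *
t=lambda u,v:('top0',240+u/4.7,140+v/4.7)
s=lambda u,v:('scene0',220+u/4,195+v/4)
c={'rl':(.08,.059,.062),'rr':(.08,-.059,.062),'fr':(-.08,-.059,.062),'fl':(-.08,.059,.062)}
obs=[t(490,50)+(c['rl'],),t(680,118)+(c['rr'],),t(592,376)+(c['fr'],),t(392,308)+(c['fl'],),
s(303,200)+(c['fl'],),s(545,162)+(c['rl'],),s(610,302)+(c['rr'],),s(352,350)+(c['fr'],)]
print(fitpose(obs,[.5,-.3,-.3]))
print(ray(*t(252,464),.0035)); print(ray(*t(82,270),.012))
print(ray(*s(105,228),.0035)); print(ray(*s(170,57),.012))
for p in [(725,490),(0,490),(700,0)]: print('table',ray(*t(*p),0))
print('bottle',ray(*t(700,440),0.0),ray(*s(390,545),0.0))
E
```

```text
(array([ 0.54060841, -0.28510398, -0.38234642]), array([-0.72100096, -0.70233116,  0.38361831, -0.37853808,  0.21941531,
        0.14570133,  0.68429586, -0.90492383, -1.89805515, -0.98677419,
       -0.38925686, -0.66285379,  0.75824711,  1.93074745, -0.98670732,
        0.64070583]))
[ 0.39886029 -0.12099356  0.0035    ]
[ 0.51744406 -0.02183204  0.012     ]
[ 0.40274796 -0.11862753  0.0035    ]
[ 0.51824074 -0.02115864  0.012     ]
table [ 0.37758189 -0.40192939  0.        ]
table [0.38644786 0.03085191 0.        ]
table [ 0.67725249 -0.40746986  0.        ]
bottle [ 0.40747676 -0.38918338  0.        ] [ 4.15997300e-01 -3.94072850e-01  1.11022302e-16]
```

```bash
cat > plan.py <<'E'
from h import *
def T(rot,pos): return R.from_rotvec(rot),np.array(pos)
def down(yaw): # tool z down, tool x at yaw (deg)
    a=np.radians(yaw); x=np.array([np.cos(a),np.sin(a),0]); z=np.array([0,0,-1.]); return R.from_matrix(np.stack([x,np.cross(z,x),z],1))
def plan(Rt,pt,n=None,Rs=None,ps=None,dec=2,show=True,extra=0):
    if Rs is None:
        o=ctrl.get_obs(); Rs=R.from_rotvec(o['tool_rot']); ps=np.array(o['tool_pos'])
    pt=np.array(pt,float)
    rv=(Rs.inv()*Rt).as_rotvec(); 
    n0=int(np.ceil(max(np.linalg.norm(pt-ps)/.024,np.linalg.norm(rv)/.098,1)))
    n=n or n0
    rows=[];Rc,pc=Rs,ps
    for i in range(1,n+1):
        Rg=Rs*R.from_rotvec(rv*i/n); pg=ps+(pt-ps)*i/n
        d=np.clip(np.round(Rc.inv().apply(pg-pc)/.025,dec),-1,1); w=np.clip(np.round((Rc.inv()*Rg).as_rotvec()/.1,dec),-1,1)
        rows.append(np.r_[d,w]+0.); pc=pc+Rc.apply(d*.025); Rc=Rc*R.from_rotvec(w*.1)
    if show:
        for k in range(0,n,12): print(f'[{min(12,n-k)}]','; '.join(' '.join(f'{v:g}' for v in r) for r in rows[k:k+12]))
        print('end',pc.round(4),'err deg',np.degrees((Rc.inv()*Rt).magnitude()).round(2))
    return Rc,pc
E
python3 - <<'E'
from plan import *
for u,v,z in [(218,207,.12),(218,207,.2),(202,180,.2),(313,177,0.03),(329,147,.35),(329,147,.45),(328,90,.4),(97,250,0),(120,240,.1),(386,247,0)]: print(u,v,z,ray('top0',u,v,z)[:2].round(3))
o=ctrl.get_obs();K,e,M=cam('wrist0');Rt=R.from_rotvec(o['tool_rot']).as_matrix()
print('cam in tool',Rt.T@(e-o['tool_pos']),(Rt.T@M).round(3))
a,b=plan(down(30),[.38,.25,.25])
plan(down(-50),[.40,-.02,.25],Rs=a,ps=b)
E
```

```text
218 207 0.12 [0.484 0.078]
218 207 0.2 [0.477 0.069]
202 180 0.2 [0.542 0.106]
313 177 0.03 [ 0.569 -0.179]
329 147 0.35 [ 0.576 -0.164]
329 147 0.45 [ 0.551 -0.144]
328 90 0.4 [ 0.669 -0.157]
97 250 0 [0.379 0.441]
120 240 0.1 [0.406 0.336]
386 247 0 [ 0.37  -0.379]
cam in tool [ 0.00020101 -0.07126971 -0.14255647] [[ 1.     0.001  0.   ]
 [-0.001  0.96   0.28 ]
 [ 0.    -0.28   0.96 ]]
[12] -0.67 0.67 -0.06 0 0 0.43; -0.64 0.69 -0.05 0 0 0.42; -0.61 0.72 -0.06 0 0 0.43; -0.58 0.75 -0.05 0 0 0.42; -0.54 0.77 -0.06 0 0.01 0.43; -0.51 0.79 -0.05 0 0 0.43; -0.48 0.81 -0.06 0 0 0.42; -0.45 0.84 -0.05 0 0 0.43; -0.4 0.85 -0.06 0 0 0.42; -0.37 0.87 -0.06 0 0 0.43; -0.34 0.88 -0.05 0 0 0.43; -0.29 0.89 -0.06 0 0 0.42
[2] -0.26 0.91 -0.05 0 0 0.43; -0.22 0.92 -0.06 0 0.01 0.42
end [0.3799 0.25   0.25  ] err deg 0.04
[12] -0.31 0.65 0 0 0 0.93; -0.26 0.68 0 0 0 0.93; -0.18 0.69 0 0 0 0.93; -0.13 0.72 0 0 0 0.93; -0.05 0.72 0 0 0 0.94; 0.01 0.72 0 0 0 0.93; 0.08 0.72 0 0 0 0.93; 0.14 0.7 0 0 0 0.93; 0.21 0.69 0 0 0 0.93; 0.27 0.67 0 0 0 0.93; 0.34 0.64 0 0 0 0.93; 0.39 0.61 0 0 0 0.93
[3] 0.45 0.56 0 0 0 0.93; 0.5 0.53 0 0 0 0.94; 0.54 0.47 0 0 0 0.93
end [ 0.4    -0.02    0.2501] err deg 0.04
```

{"name": "step_arm", "arguments": {
  "increments": "-0.67 0.67 -0.06 0 0 0.43; -0.64 0.69 -0.05 0 0 0.42; -0.61 0.72 -0.06 0 0 0.43; -0.58 0.75 -0.05 0 0 0.42; -0.54 0.77 -0.06 0 0 0.43; -0.51 0.79 -0.05 0 0 0.43; -0.48 0.81 -0.06 0 0 0.42; -0.45 0.84 -0.05 0 0 0.43; -0.4 0.85 -0.06 0 0 0.42; -0.37 0.87 -0.06 0 0 0.43; -0.34 0.88 -0.05 0 0 0.43; -0.29 0.89 -0.06 0 0 0.42",
  "fingers": 0.2
}}

```text
t: 1.15
tool_pos: [0.3648, 0.2939, 0.2477]
tool_rot: [2.998, 0.939, -0.001]
contact_force: [0.7, 0.9, -0.5]
opening: 0.0509
```

{"name": "step_arm", "arguments": {
  "increments": "-0.26 0.91 -0.05 0 0 0.43; -0.22 0.92 -0.06 0 0.01 0.42; -0.31 0.65 0 0 0 0.93; -0.26 0.68 0 0 0 0.93; -0.18 0.69 0 0 0 0.93; -0.13 0.72 0 0 0 0.93; -0.05 0.72 0 0 0 0.94; 0.01 0.72 0 0 0 0.93; 0.08 0.72 0 0 0 0.93; 0.14 0.7 0 0 0 0.93; 0.21 0.69 0 0 0 0.93; 0.27 0.67 0 0 0 0.93"
}}

```text
t: 2.15
tool_pos: [0.3932, 0.0696, 0.2504]
tool_rot: [-3.075, 0.642, -0.001]
contact_force: [0.0, -0.2, 0.9]
opening: 0.0511
```

{"name": "step_arm", "arguments": {
  "increments": "0.34 0.64 0 0 0 0.93; 0.39 0.61 0 0 0 0.93; 0.45 0.56 0 0 0 0.93; 0.5 0.53 0 0 0 0.94; 0.54 0.47 0 0 0 0.93; 0 0 0 0 0 0; 0 0 0 0 0 0"
}}

```text
t: 2.73
tool_pos: [0.4001, -0.0199, 0.2504]
tool_rot: [-2.846, 1.328, 0.0]
contact_force: [-0.4, 0.7, 0.2]
opening: 0.0515
```

```bash
python3 - <<'E'
from plan import *
snap('wrist','w1');snap('scene','s1')
o=ctrl.get_obs();print(o['t'],o['tool_pos'],R.from_rotvec(o['tool_rot']).as_matrix().round(3),o['q'].round(3))
E
```

```text
2.8333 [ 0.40013064 -0.01908644  0.25046527] [[ 0.644 -0.765  0.   ]
 [-0.765 -0.644  0.001]
 [-0.    -0.001 -1.   ]] [-2.350e-01 -5.410e-01  2.075e+00  1.000e-03  1.607e+00  6.370e-01]
```

View pics/w1.png

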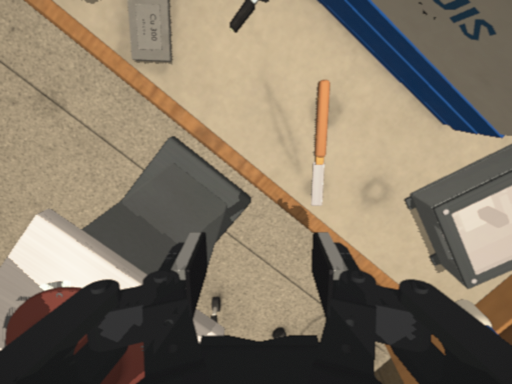

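View pics/s1.png

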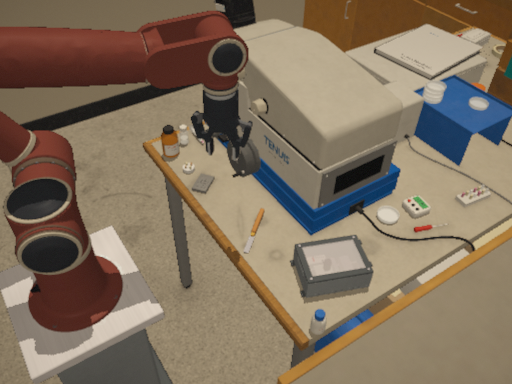

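```bash
python3 - <<'E'
import cv2
a=cv2.imread('pics/w1.png')[70:215,270:370];cv2.imwrite('pics/w1c.png',cv2.resize(a,None,fx=4,fy=4,interpolation=cv2.INTER_CUBIC))
E
```

```text
(no output)
```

View pics/w1c.png

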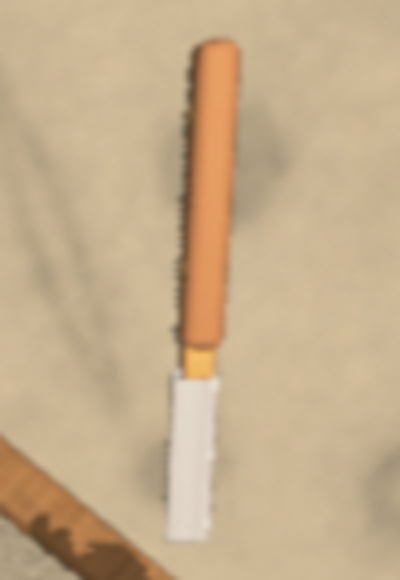

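```bash
python3 - <<'E'
from plan import *
tip=ray('w1',316.75,205,.005);tail=ray('w1',324.25,81,.011);j=ray('w1',320.75,156,.014)
print(tip,tail,j,np.linalg.norm(tip-tail)); 
d=tip-tail;yaw=np.degrees(np.arctan2(d[1],d[0]));print(yaw)
u=np.r_[d[:2]/np.linalg.norm(d[:2]),0]
print('origin est',tip-.085*u,tail+.07*u,j-.02*u)
g=(tip-.085*u+tail+.07*u)/2 -.020*u
print('grasp',g)
a,b=plan(down(yaw+90),[g[0],g[1],.10])
plan(down(yaw+90),[g[0],g[1],.0035],Rs=a,ps=b)
print(ray('w1',243,15,.15)[:2],ray('w1',243,15,.1)[:2],'blue corner',ray('w1',497,135,.0)[:2],ray('w1',437,117,0)[:2],ray('w1',355,33,0)[:2])
E
```

```text
[ 0.40048559 -0.11759679  0.005     ] [ 0.51723797 -0.0191688   0.011     ] [ 0.45103687 -0.07498845  0.014     ] 0.15282403734634809
-139.86746596472904
origin est [ 0.46547281 -0.06280937  0.005     ] [ 0.46371908 -0.06428785  0.011     ] [ 0.46632798 -0.06209729  0.014     ]
grasp [ 0.47988706 -0.05065745  0.008     ]
[8] 0.38 -0.2 0.75 0 0 0; 0.38 -0.21 0.75 0 0 0; 0.37 -0.2 0.76 0 0 0; 0.38 -0.2 0.75 -0.01 0 -0.01; 0.38 -0.2 0.75 0 0 0; 0.38 -0.21 0.75 0 0 0; 0.38 -0.2 0.76 0 0 0; 0.37 -0.2 0.75 0 0 0
end [ 0.4798 -0.0506  0.0999] err deg 0.03
[5] 0 0 0.77 0 0 0; 0 0 0.77 0 0 0; 0 0 0.77 0 0 0; 0 0 0.78 0 0 0; 0.01 0 0.77 0 0 0
end [ 0.4799 -0.0508  0.0034] err deg 0.03
[0.48963872 0.07015862] [0.49691492 0.07925916] blue corner [ 0.61062039 -0.22788838] [ 0.57725585 -0.1543505 ] [ 0.57920204 -0.01170722]
```

```bash
python3 - <<'E'
from plan import *
a,b=plan(down(-49.87),[.4743,-.0555,.08])
E
```

```text
[8] 0.38 -0.17 0.85 0 0 0; 0.38 -0.16 0.85 0 0 0; 0.38 -0.17 0.86 0 0 0; 0.37 -0.16 0.85 -0.01 0 -0.01; 0.38 -0.17 0.85 0 0 0; 0.38 -0.17 0.85 0 0 0; 0.38 -0.16 0.86 0 0 0; 0.38 -0.17 0.85 0 0 0
end [ 0.4744 -0.0555  0.0799] err deg 0.03
```

{"name": "step_arm", "arguments": {
  "increments": "0.38 -0.17 0.85 0 0 0; 0.38 -0.16 0.85 0 0 0; 0.38 -0.17 0.86 0 0 0; 0.37 -0.16 0.85 -0.01 0 -0.01; 0.38 -0.17 0.85 0 0 0; 0.38 -0.17 0.85 0 0 0; 0.38 -0.16 0.86 0 0 0; 0.38 -0.17 0.85 0 0 0; 0 0 0 0 0 0"
}}

```text
t: 3.58
tool_pos: [0.4724, -0.0548, 0.0757]
tool_rot: [2.848, -1.323, -0.012]
contact_force: [-1.3, 1.0, -1.4]
opening: 0.0513
```

```bash
python3 - <<'E'
from plan import *
snap('wrist','w2');snap('scene','s2')
print(ctrl.get_obs()['tool_pos'])
a,b=plan(down(-49.87),[.4743,-.0555,.0035])
E
```

```text
[ 0.4738665  -0.05516015  0.07956353]
[4] 0.01 0 0.76 0 0.01 0; 0 0 0.76 0.01 0 0; 0.01 -0.01 0.76 0 0.01 0; 0.01 0 0.76 0 0 0
end [ 0.4744 -0.0555  0.0036] err deg 0.03
```

View pics/w2.png

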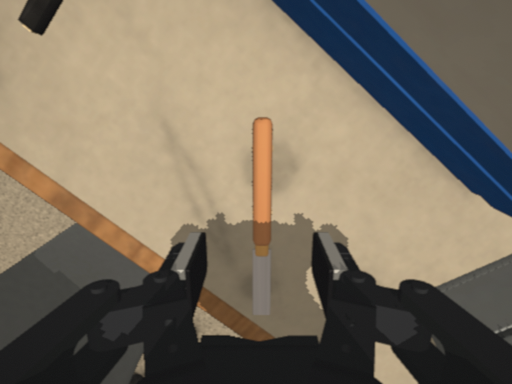

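View pics/s2.png

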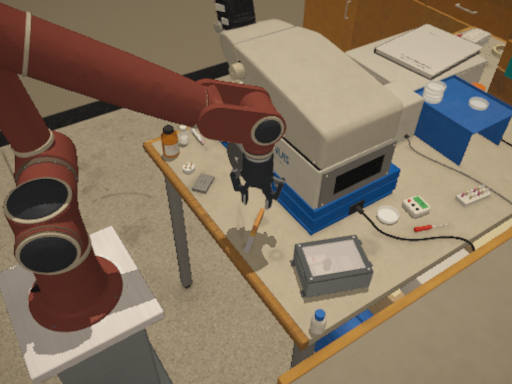

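{"name": "step_arm", "arguments": {
  "increments": "0.03 0 0.76 0 0 0; 0.01 0 0.76 0 0 0; 0.01 0 0.76 0 0 0; 0.01 0 0.76 0 0 0; 0 0 0 0 0 0; 0 0 0 0 0 0"
}}

```text
t: 4.18
tool_pos: [0.4755, -0.0569, 0.0051]
tool_rot: [-2.848, 1.325, -0.0]
contact_force: [0.3, 0.4, 0.8]
opening: 0.0512
```

{"name": "step_arm", "arguments": {
  "increments": "0 0 0 0 0 0; 0 0 0 0 0 0; 0 0 0 0 0 0; 0 0 0 0 0 0; 0 0 0 0 0 0; 0 0 0 0 0 0; 0 0 0 0 0 0; 0 0 0 0 0 0",
  "fingers": -1,
  "newtons": 80
}}

```text
t: 4.85
tool_pos: [0.4769, -0.0576, 0.0063]
tool_rot: [-2.847, 1.326, -0.004]
contact_force: [-1.7, 0.9, 6.3]
opening: 0.0105
```

```bash
python3 - <<'E'
from plan import *
snap('wrist','w3')
o=ctrl.get_obs();print(o['tool_pos'],o['opening'],o['contact_force'])
E
```

```text
[ 0.47682464 -0.05760599  0.00623647] 0.010065185950609543 [-0.87185947  1.41756696  6.92688828]
```

View pics/w3.png

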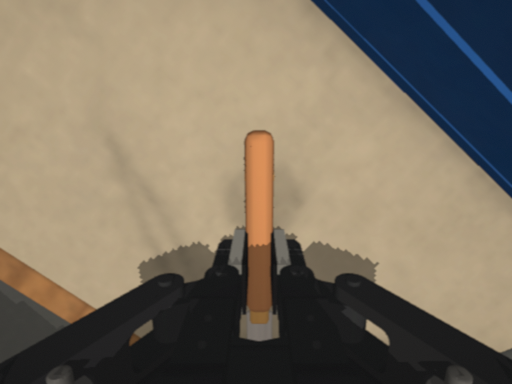

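{"name": "step_arm", "arguments": {
  "increments": "0 0 -0.5 0 0 0; 0 0 -0.7 0 0 0; 0 0 -0.7 0 0 0; 0 0 -0.7 0 0 0; 0 0 -0.4 0 0 0; 0 0 0 0 0 0"
}}

```text
t: 5.4
tool_pos: [0.4777, -0.058, 0.0825]
tool_rot: [-2.847, 1.326, -0.01]
contact_force: [-0.1, -0.4, -0.1]
opening: 0.0102
```

```bash
python3 - <<'E'
from plan import *
snap('wrist','w4')
snap('scene','s4')
o=ctrl.get_obs();print(o['tool_pos'],o['opening'],o['contact_force'])
E
```

```text
[ 0.47561282 -0.05738502  0.07935659] 0.010478402740875522 [-0.9199442  -0.07796851 -1.48303776]
```

View pics/w4.png

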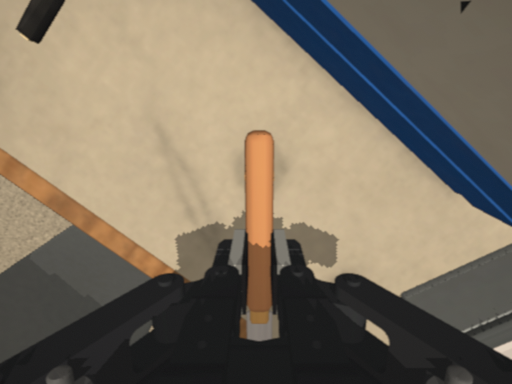

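View pics/s4.png

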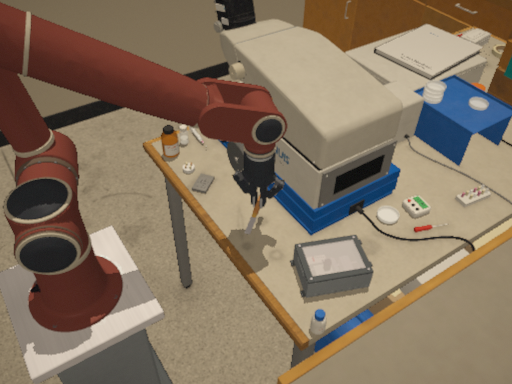

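```bash
python3 - <<'E'
from plan import *
a,b=plan(down(10),[.40,-.12,.16])
a,b=plan(down(68.1),[.345,-.2,.12],Rs=a,ps=b)
E
```

```text
[11] 0 0.36 -0.29 0 0 -0.95; -0.04 0.35 -0.3 0 0 -0.95; -0.07 0.35 -0.29 0 0 -0.95; -0.1 0.34 -0.29 0 0 -0.96; -0.14 0.33 -0.3 0 0 -0.95; -0.16 0.32 -0.29 0 0 -0.95; -0.2 0.3 -0.29 0 -0.01 -0.95; -0.22 0.28 -0.3 0 0 -0.95; -0.25 0.26 -0.29 0 0 -0.95; -0.27 0.23 -0.29 0 0 -0.95; -0.29 0.2 -0.3 0 0 -0.96
end [ 0.4    -0.1199  0.1601] err deg 0.03
[11] -0.25 0.25 0.15 0 0 -0.92; -0.27 0.23 0.14 0 0 -0.92; -0.29 0.2 0.15 0 0 -0.92; -0.3 0.18 0.14 0 0 -0.93; -0.33 0.14 0.15 0 0 -0.92; -0.33 0.12 0.15 0 0 -0.92; -0.34 0.08 0.14 0 0 -0.92; -0.35 0.06 0.15 0 0 -0.92; -0.36 0.02 0.14 0 0 -0.92; -0.35 -0.02 0.15 0 0 -0.92; -0.35 -0.04 0.14 0 0 -0.93
end [ 0.345  -0.2     0.1201] err deg 0.03
```

{"name": "step_arm", "arguments": {
  "increments": "0 0.36 -0.29 0 0 -0.95; -0.04 0.35 -0.3 0 0 -0.95; -0.07 0.35 -0.29 0 0 -0.95; -0.1 0.34 -0.29 0 0 -0.96; -0.14 0.33 -0.3 0 0 -0.95; -0.16 0.32 -0.29 0 0 -0.95; -0.2 0.3 -0.29 0 -0.01 -0.95; -0.22 0.28 -0.3 0 0 -0.95; -0.25 0.26 -0.29 0 0 -0.95; -0.27 0.23 -0.29 0 0 -0.95; -0.29 0.2 -0.3 0 0 -0.96"
}}

```text
t: 6.42
tool_pos: [0.3987, -0.1197, 0.1584]
tool_rot: [-3.127, -0.282, 0.006]
contact_force: [0.3, 0.0, -0.2]
opening: 0.0105
```

{"name": "step_arm", "arguments": {
  "increments": "-0.25 0.25 0.15 0 0 -0.92; -0.27 0.23 0.14 0 0 -0.92; -0.29 0.2 0.15 0 0 -0.92; -0.3 0.18 0.14 0 0 -0.93; -0.33 0.14 0.15 0 0 -0.92; -0.33 0.12 0.15 0 0 -0.92; -0.34 0.08 0.14 0 0 -0.92; -0.35 0.06 0.15 0 0 -0.92; -0.36 0.02 0.14 0 0 -0.92; -0.35 -0.02 0.15 0 0 -0.92; -0.35 -0.04 0.14 0 0 -0.93; 0 0 0 0 0 0"
}}

```text
t: 7.42
tool_pos: [0.3433, -0.1998, 0.1176]
tool_rot: [-2.599, -1.757, 0.003]
contact_force: [-0.4, 0.0, -2.1]
opening: 0.0107
```

```bash
python3 - <<'E'
from plan import *
snap('scene','s5');snap('wrist','w5');snap('top','t5')
o=ctrl.get_obs();print(o['tool_pos'],o['opening'],o['q'].round(2))
a=cv2.imread('pics/s5.png')[180:350,220:400];cv2.imwrite('pics/s5c.png',cv2.resize(a,None,fx=3.5,fy=3.5,interpolation=cv2.INTER_CUBIC))
a=cv2.imread('pics/t5.png')[140:260,270:410];cv2.imwrite('pics/t5c.png',cv2.resize(a,None,fx=5,fy=5,interpolation=cv2.INTER_CUBIC))
E
```

```text
[ 0.34467962 -0.19953775  0.11926181] 0.010531780589765961 [-0.71 -0.44  2.23 -0.    1.36 -1.9 ]
```

View pics/s5c.png

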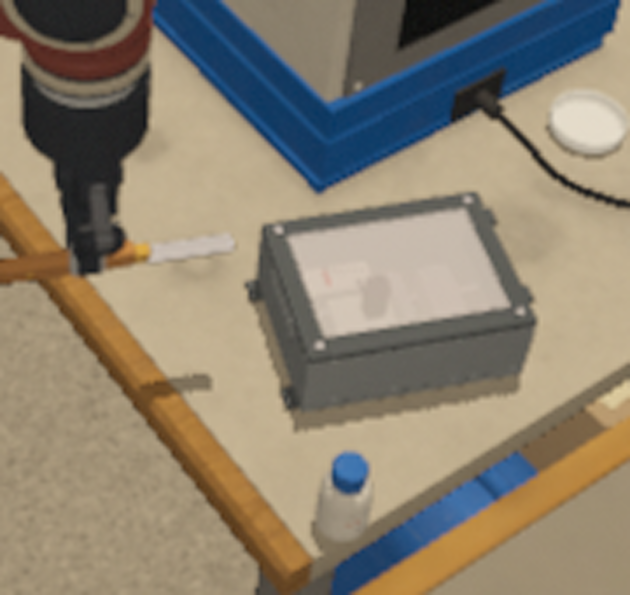

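View pics/t5c.png

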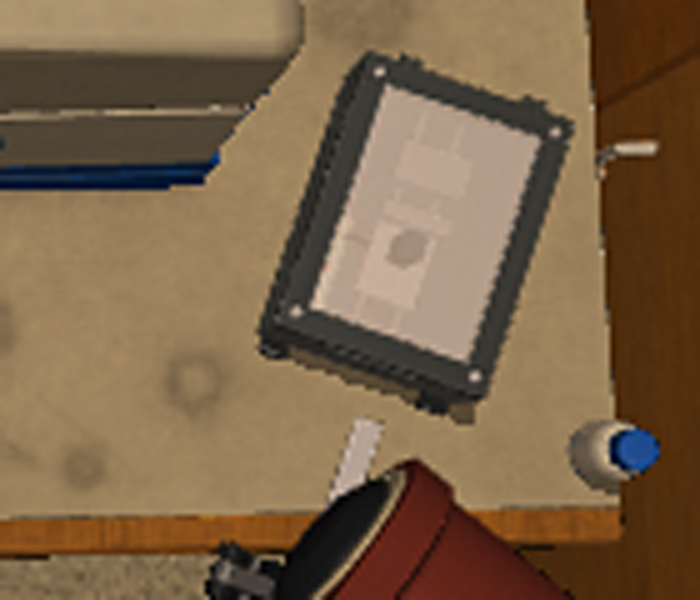

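View pics/w5.png

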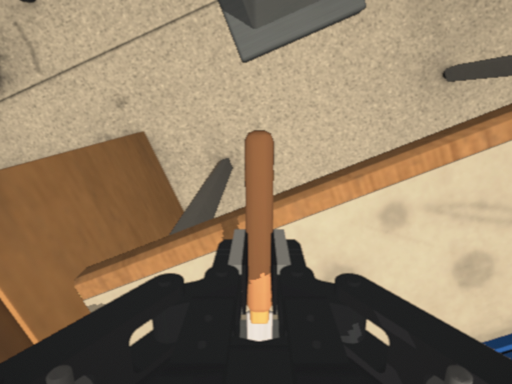

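```bash
python3 - <<'E'
from fit import *
def tri(l):
    A=[];b=[]
    for fn,u,v in l:
        K,e,M=cam(fn); d=M@np.linalg.solve(K,[u,v,1.]);d/=np.linalg.norm(d);P=np.eye(3)-np.outer(d,d);A.append(P);b.append(P@e)
    x=np.linalg.lstsq(np.vstack(A),np.hstack(b),rcond=None)[0]; return x,[proj(f,x)-[u,v] for f,u,v in l]
x,r=tri([('t5',343.6,224),('s5',287.1,249.4)]);print(x,r)
o=ctrl.get_obs();print('pred',o['tool_pos']+np.array([.928,-.373,0])*.0975-[0,0,.0027])
t=lambda u,v:('t5',270+u/5,140+v/5)
s=lambda u,v:('s5',220+u/3.5,180+v/3.5)
c={'rl':(.08,.059,.062),'rr':(.08,-.059,.062),'fr':(-.08,-.059,.062),'fl':(-.08,.059,.062)}
obs=[t(370,54)+(c['rl'],),t(573,125)+(c['rr'],),t(485,398)+(c['fr'],),t(268,328)+(c['fl'],),
s(264,230)+(c['fl'],),s(472,197)+(c['rl'],),s(534,318)+(c['rr'],),s(305,361)+(c['fr'],)]
print(fitpose(obs,[.5,-.3,-.3]))
E
```

```text
[ 0.43501026 -0.23838787  0.11479968] [array([ 0.23178284, -0.41011609]), array([-0.51702135,  0.06106188])]
pred [ 0.43515962 -0.23590525  0.11656181]
(array([ 0.53954669, -0.28530177, -0.36999835]), array([-0.8032558 , -0.3611205 ,  0.29609118, -0.26003898, -0.28203055,
        0.81529888,  0.84258627, -0.19972284, -2.06047065, -1.11970441,
        0.32340453, -1.47598114,  0.54510459,  1.44491795, -0.01689654,
        0.56746219]))
```

```bash
cat >> plan.py <<'E'
YAW=-0.376; C=np.array([.540,-.285,0]); RC=R.from_euler('z',YAW)
def W(x,y,z): return C+RC.apply([x,y,z])
Y=np.degrees(YAW)+90
def cl(p): return RC.inv().apply(np.array(p)-C)
E
python3 - <<'E'
from plan import *
a,b=plan(down(Y),W(-.210,.001,.0505))
a,b=plan(down(Y),W(-.1425,.001,.0505),Rs=a,ps=b,n=5)
E
```

```text
[3] -0.09 0.04 0.92 -0.01 0 -0.03; -0.09 0.05 0.91 -0.01 0 -0.02; -0.09 0.04 0.92 0 -0.01 -0.03
end [ 0.3451 -0.2069  0.0505] err deg 0.03
[5] 0 0.54 0 0 0 0; 0 0.54 0 0 0 0; 0 0.54 0 0 0 0; 0 0.54 0 0 0 0; 0 0.54 0 0 0 0
end [ 0.4079 -0.2317  0.0505] err deg 0.03
```

{"name": "step_arm", "arguments": {
  "increments": "-0.09 0.04 0.92 -0.01 0 -0.03; -0.09 0.05 0.91 -0.01 0 -0.02; -0.09 0.04 0.92 0 -0.01 -0.03; 0 0 0 0 0 0; 0 0 0 0 0 0"
}}

```text
t: 7.98
tool_pos: [0.3448, -0.2064, 0.0503]
tool_rot: [-2.594, -1.768, 0.002]
contact_force: [-0.2, -0.1, 0.6]
opening: 0.0102
```

```bash
python3 - <<'E'
from plan import *
snap('scene','s6')
o=ctrl.get_obs();print(cl(o['tool_pos']))
a=cv2.imread('pics/s6.png')[180:350,220:400];cv2.imwrite('pics/s6c.png',cv2.resize(a,None,fx=3.5,fy=3.5,interpolation=cv2.INTER_CUBIC))
E
```

```text
[-0.20923     0.00099746  0.05174316]
```

View pics/s6c.png

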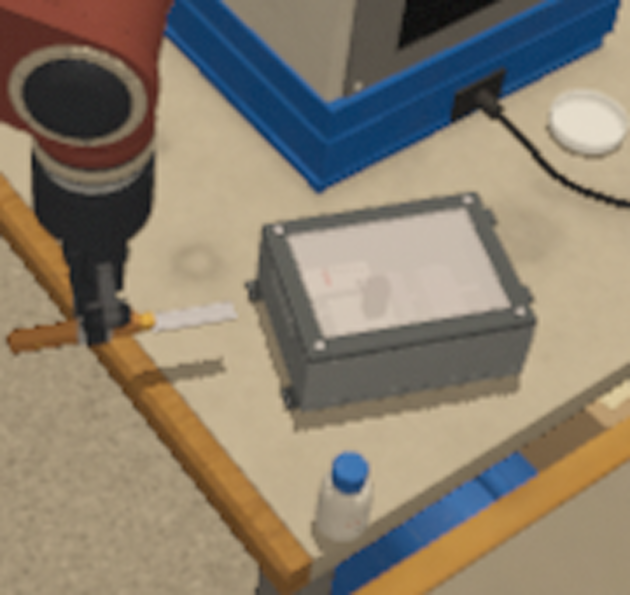

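```bash
python3 - <<'E'
from plan import *
for z in [.045,.048,.051]: print((proj('s6',W(-.1117,.0,z))-[220,180])*3.5)
for y in (-.026,0,.026): print((proj('s6',W(-.08,y,.048))-[220,180])*3.5)
E
```

```text
[233.01988017 313.68857036]
[233.28568795 310.98148621]
[233.55246721 308.26450823]
[288.85681675 334.25078498]
[278.43877226 303.69923033]
[268.34294012 274.09258312]
```

{"name": "step_arm", "arguments": {
  "increments": "0 0.5 0.02 0 0 0; 0 0.5 0.02 0 0 0; 0 0.5 0 0 0 0; 0 0 0 0 0 0"
}}

```text
t: 8.37
tool_pos: [0.3834, -0.2229, 0.0533]
tool_rot: [2.59, 1.766, 0.002]
contact_force: [0.4, 0.5, -0.8]
opening: 0.0105
```

{"name": "step_arm", "arguments": {
  "increments": "0 0.4 0.02 0 0 0; 0 0.4 0.02 0 0 0; 0 0.3 0.02 0 0 0; 0 0 0 0 0 0; 0 0 0 0 0 0"
}}

```text
t: 8.78
tool_pos: [0.4062, -0.2313, 0.0496]
tool_rot: [2.594, 1.769, -0.0]
contact_force: [-0.4, -0.3, -0.4]
opening: 0.0103
```

```bash
python3 - <<'E'
from plan import *
snap('scene','s7')
o=ctrl.get_obs();print(cl(o['tool_pos']),o['contact_force'])
a=cv2.imread('pics/s7.png')[180:350,220:400];cv2.imwrite('pics/s7c.png',cv2.resize(a,None,fx=3.5,fy=3.5,interpolation=cv2.INTER_CUBIC))
E
```

```text
[-0.14459777  0.00082592  0.04924563] [-0.30181966 -0.28502757 -1.67578632]
```

View pics/s7c.png

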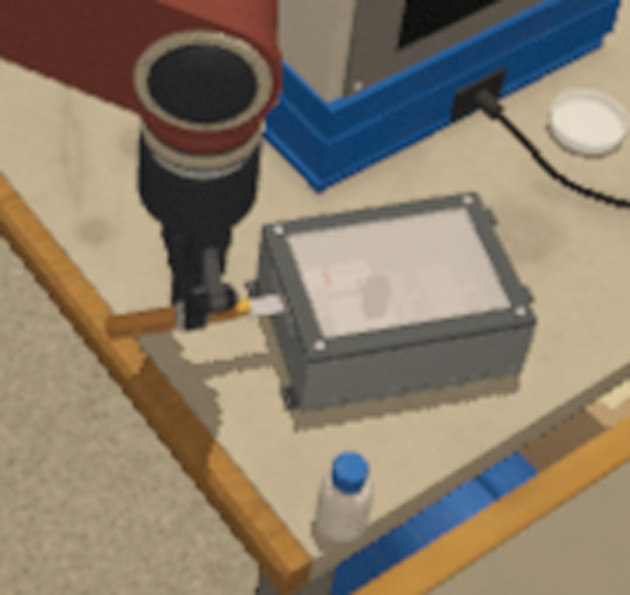

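```bash
python3 - <<'E'
from plan import *
r=.127
def tcp(th): 
    x=.080-r*np.cos(th)-.003*np.sin(th)-.0975; z=.059+r*np.sin(th)-.003*np.cos(th)-.0015+.003
    return np.array([x,z])
p=cl(ctrl.get_obs()['tool_pos'])[[0,2]]; print(p,tcp(0))
c=p.copy(); rows=[]
for th in np.r_[np.linspace(.0,.36,5),np.linspace(.46,2.0,16)]:
    d=tcp(th)-c; q=np.round(np.array([d[0],-d[1]])/.025,2); c+=np.array([q[0],-q[1]])*.025; rows.append(f'0 {q[0]:g} {q[1]:g} 0 0 0'); print(th.round(2),rows[-1],c.round(3))
E
```

```text
[-0.14459777  0.04924563] [-0.1445  0.0575]
0.0 0 0 -0.33 0 0 0 [-0.145  0.057]
0.09 0 0.01 -0.46 0 0 0 [-0.144  0.069]
0.18 0 0.05 -0.45 0 0 0 [-0.143  0.08 ]
0.27 0 0.1 -0.45 0 0 0 [-0.141  0.091]
0.36 0 0.13 -0.44 0 0 0 [-0.137  0.102]
0.46 0 0.19 -0.47 0 0 0 [-0.133  0.114]
0.56 0 0.24 -0.46 0 0 0 [-0.127  0.126]
0.67 0 0.29 -0.43 0 0 0 [-0.119  0.136]
0.77 0 0.34 -0.4 0 0 0 [-0.111  0.146]
0.87 0 0.37 -0.37 0 0 0 [-0.102  0.156]
0.97 0 0.41 -0.32 0 0 0 [-0.091  0.164]
1.08 0 0.44 -0.28 0 0 0 [-0.08   0.171]
1.18 0 0.46 -0.24 0 0 0 [-0.069  0.177]
1.28 0 0.49 -0.18 0 0 0 [-0.057  0.181]
1.38 0 0.5 -0.14 0 0 0 [-0.044  0.185]
1.49 0 0.52 -0.08 0 0 0 [-0.031  0.187]
1.59 0 0.52 -0.03 0 0 0 [-0.018  0.187]
1.69 0 0.52 0.02 0 0 0 [-0.005  0.187]
1.79 0 0.51 0.08 0 0 0 [0.008 0.185]
1.9 0 0.51 0.13 0 0 0 [0.02  0.182]
2.0 0 0.49 0.18 0 0 0 [0.033 0.177]
```

{"name": "step_arm", "arguments": {
  "increments": "0 0 -0.33 0 0 0; 0 0.01 -0.46 0 0 0; 0 0.05 -0.45 0 0 0; 0 0.1 -0.45 0 0 0; 0 0.13 -0.44 0 0 0; 0 0 0 0 0 0"
}}

```text
t: 9.33
tool_pos: [0.4149, -0.2354, 0.106]
tool_rot: [2.589, 1.766, 0.003]
contact_force: [-0.1, 0.0, -0.9]
opening: 0.0104
```

```bash
python3 - <<'E'
from plan import *
snap('scene','s8')
o=ctrl.get_obs();print(cl(o['tool_pos']),o['contact_force'])
a=cv2.imread('pics/s8.png')[150:350,200:400];cv2.imwrite('pics/s8c.png',cv2.resize(a,None,fx=3,fy=3,interpolation=cv2.INTER_CUBIC))
E
```

```text
[-0.13519491  0.00033573  0.10468976] [ 0.51936113 -0.36773272 -1.34912355]
```

View pics/s8c.png

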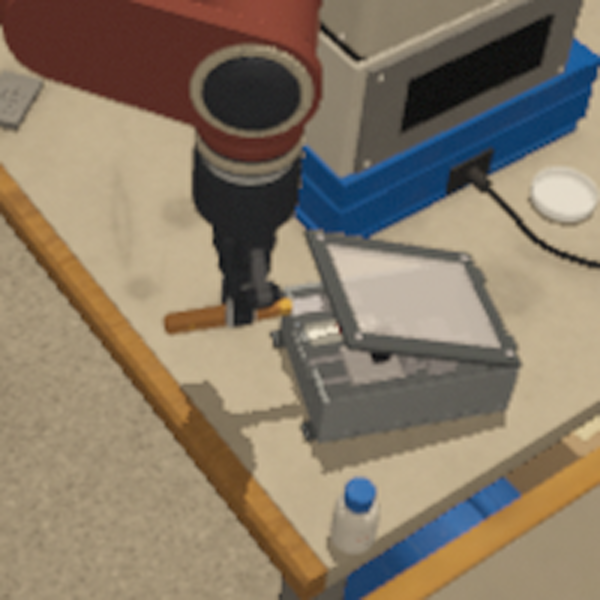

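{"name": "step_arm", "arguments": {
  "increments": "0 0.19 -0.47 0 0 0; 0 0.24 -0.46 0 0 0; 0 0.29 -0.43 0 0 0; 0 0.34 -0.4 0 0 0; 0 0.37 -0.37 0 0 0; 0 0.41 -0.32 0 0 0; 0 0 0 0 0 0"
}}

```text
t: 9.97
tool_pos: [0.4584, -0.2521, 0.1668]
tool_rot: [2.589, 1.767, 0.003]
contact_force: [0.5, -0.2, -0.3]
opening: 0.0109
```

```bash
python3 - <<'E'
from plan import *
snap('scene','s9');snap('top','t9')
o=ctrl.get_obs();print(cl(o['tool_pos']),o['contact_force'])
E
```

```text
[-0.09024101  0.00089293  0.16443346] [ 0.17845385  1.20077334 -1.02120073]
```

View pics/s9.png

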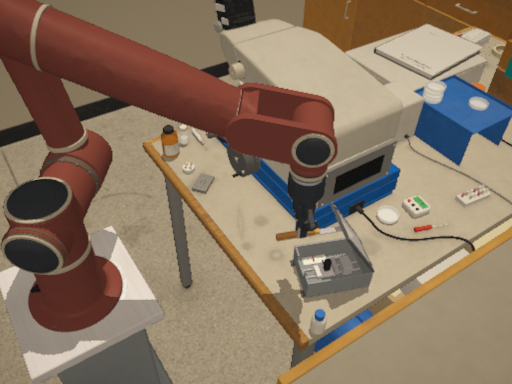

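View pics/t9.png

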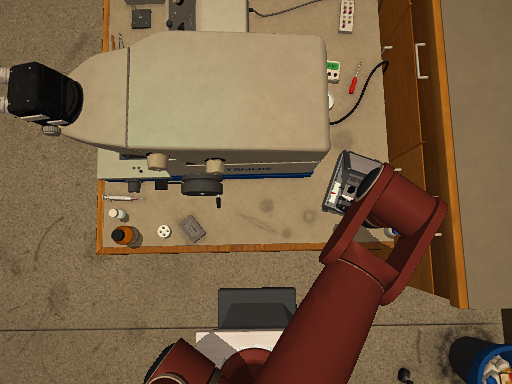

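{"name": "step_arm", "arguments": {
  "increments": "0 0.44 -0.28 0 0 0; 0 0.46 -0.24 0 0 0; 0 0.49 -0.18 0 0 0; 0 0.5 -0.14 0 0 0; 0 0.52 -0.08 0 0 0; 0 0.52 -0.03 0 0 0; 0 0.52 0.02 0 0 0; 0 0 0 0 0 0"
}}

```text
t: 10.73
tool_pos: [0.5366, -0.2823, 0.1862]
tool_rot: [2.594, 1.769, -0.0]
contact_force: [-0.6, 0.6, -0.5]
opening: 0.0103
```

```bash
python3 - <<'E'
from plan import *
snap('scene','s10')
o=ctrl.get_obs();print(cl(o['tool_pos']),o['contact_force'])
a=cv2.imread('pics/s10.png')[100:310,230:440];cv2.imwrite('pics/s10c.png',cv2.resize(a,None,fx=2.8,fy=2.8,interpolation=cv2.INTER_CUBIC))
E
```

```text
[-0.00506215  0.00129022  0.18605669] [ 0.6318204   0.16979848 -0.15106493]
```

View pics/s10c.png

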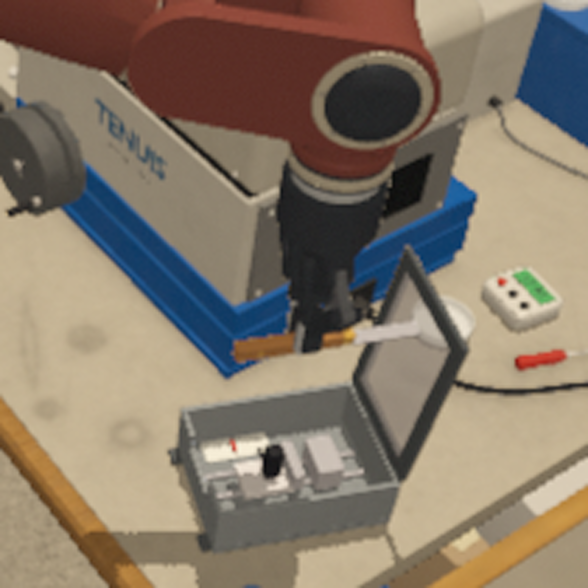

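Cover just past vertical; continue to the stop with a little overtravel.

{"name": "step_arm", "arguments": {
  "increments": "0 0.51 0.08 0 0 0; 0 0.51 0.13 0 0 0; 0 0.49 0.18 0 0 0; 0 0 0 0 0 0; 0 0 0 0 0 0"
}}

```text
t: 11.2
tool_pos: [0.5657, -0.2935, 0.1746]
tool_rot: [-2.586, -1.763, 0.013]
contact_force: [-14.8, 5.4, 4.5]
opening: 0.0106
```

```bash
python3 - <<'E'
from plan import *
snap('scene','s11')
o=ctrl.get_obs();print(cl(o['tool_pos']),RC.inv().apply(o['contact_force']),o['wrist_torque'])
a=cv2.imread('pics/s11.png')[100:310,230:440];cv2.imwrite('pics/s11c.png',cv2.resize(a,None,fx=2.8,fy=2.8,interpolation=cv2.INTER_CUBIC))
E
```

```text
[0.02695274 0.00149048 0.17477133] [-16.38369677  -0.60818485   3.85581003] [0.88581077 2.2108963  0.01093055]
```

View pics/s11c.png

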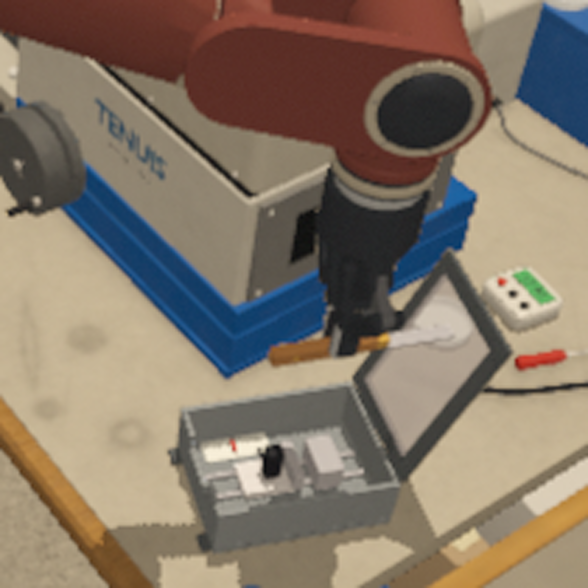

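```bash
python3 - <<'E'
from plan import *
a,b=plan(down(Y),W(-.01,.001,.186))
a,b=plan(down(Y),[.44,-.13,.16],Rs=a,ps=b)
a,b=plan(down(Y),[.455,-.07,.05],Rs=a,ps=b)
E
```

```text
[2] -0.01 -0.74 -0.21 -0.07 0 0.01; -0.01 -0.74 -0.22 -0.07 0 0.01
end [ 0.5311 -0.2805  0.1859] err deg 0.02
[8] 0.53 -0.7 0.13 0 0 0; 0.54 -0.7 0.13 0 0 0; 0.53 -0.7 0.13 0 0 0; 0.53 -0.7 0.13 0 0 0; 0.53 -0.7 0.13 0 0 0; 0.54 -0.7 0.13 0 0 0; 0.53 -0.7 0.13 0 0 0; 0.53 -0.7 0.13 0 0 0
end [ 0.44   -0.13    0.1599] err deg 0.02
[6] 0.41 -0.05 0.73 0 0 0; 0.41 -0.06 0.74 0 0 0; 0.41 -0.05 0.73 0 0 0; 0.41 -0.05 0.73 0 0 0; 0.41 -0.06 0.73 0 0 0; 0.41 -0.05 0.74 0 0 0
end [ 0.4551 -0.0699  0.0499] err deg 0.02
```

{"name": "step_arm", "arguments": {
  "increments": "0 -0.74 -0.1 0 0 0; 0 -0.74 -0.2 0 0 0; 0 -0.9 0 0 0 0; 0.53 -0.7 0.13 0 0 0; 0.54 -0.7 0.13 0 0 0; 0.53 -0.7 0.13 0 0 0; 0.53 -0.7 0.13 0 0 0; 0.53 -0.7 0.13 0 0 0; 0.54 -0.7 0.13 0 0 0; 0.53 -0.7 0.13 0 0 0; 0 0 0 0 0 0"
}}

```text
t: 12.17
tool_pos: [0.4326, -0.1396, 0.1596]
tool_rot: [-2.592, -1.771, 0.002]
contact_force: [-0.9, -0.7, 0.0]
opening: 0.0102
```

```bash
python3 - <<'E'
from plan import *
snap('scene','s12');snap('wrist','w12');snap('top','t12')
o=ctrl.get_obs();print(o['tool_pos'],cl(o['tool_pos']),o['contact_force'])
a=cv2.imread('pics/s12.png')[100:310,230:440];cv2.imwrite('pics/s12c.png',cv2.resize(a,None,fx=2.8,fy=2.8,interpolation=cv2.INTER_CUBIC))
a,b=plan(down(Y),[.455,-.07,.05])
E
```

```text
[ 0.43535651 -0.14268798  0.16163217] [-0.14959057  0.09394484  0.16163217] [-0.36302169 -0.08265827 -0.25653737]
[6] 0.5 -0.06 0.74 0 0 0; 0.5 -0.05 0.75 0.01 0.01 0.01; 0.5 -0.06 0.74 0 0 0; 0.5 -0.06 0.74 0 0 0.01; 0.5 -0.05 0.75 0.01 0 0; 0.5 -0.06 0.74 0 0.01 0
end [ 0.455  -0.0699  0.0501] err deg 0.03
```

View pics/s12c.png

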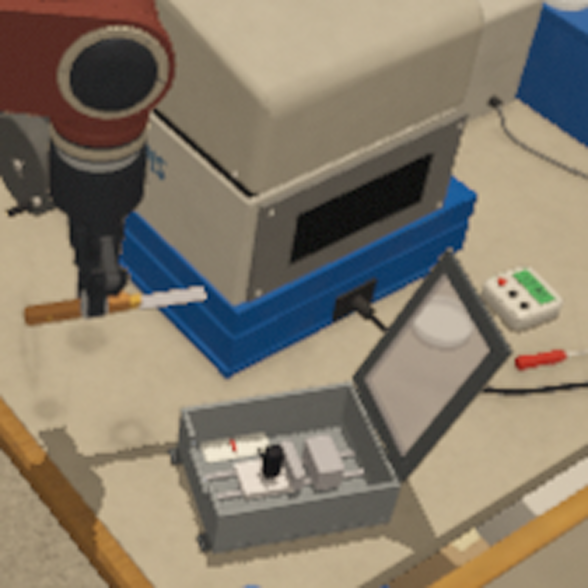

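View pics/w12.png

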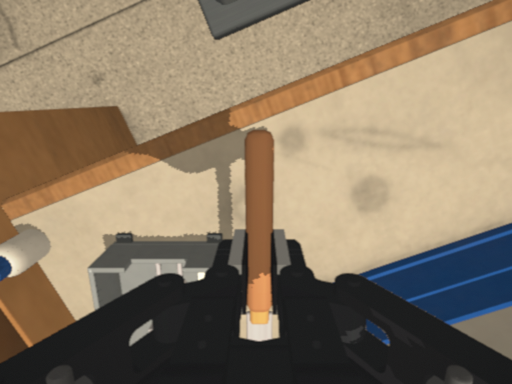

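{"name": "step_arm", "arguments": {
  "increments": "0.5 -0.06 0.74 0 0 0; 0.5 -0.05 0.75 0.01 0.01 0.01; 0.5 -0.06 0.74 0 0 0; 0.5 -0.06 0.74 0 0 0.01; 0.5 -0.05 0.75 0.01 0 0; 0.4 -0.06 0.74 0 0 0; 0 0 0 0 0 0; 0 0 0 0 0 0"
}}

```text
t: 12.98
tool_pos: [0.4537, -0.0723, 0.0492]
tool_rot: [-2.595, -1.767, 0.004]
contact_force: [0.0, -0.4, -0.6]
opening: 0.0105
```

{"name": "step_arm", "arguments": {
  "increments": "0 0 0.6 0 0 0; 0 0 0.6 0 0 0; 0 0 0.35 0 0 0; 0 0 0 0 0 0; 0 0 0 0 0 0"
}}

```text
t: 13.4
tool_pos: [0.4546, -0.0727, 0.0119]
tool_rot: [-2.598, -1.766, 0.001]
contact_force: [-0.6, 0.3, -0.4]
opening: 0.0106
```

```bash
python3 - <<'E'
from plan import *
snap('scene','s13');
o=ctrl.get_obs();print(o['tool_pos'],o['tool_rot'],o['contact_force'],o['wrist_torque'])
a=cv2.imread('pics/s13.png')[150:310,200:400];cv2.imwrite('pics/s13c.png',cv2.resize(a,None,fx=3.5,fy=3.5,interpolation=cv2.INTER_CUBIC))
E
```

```text
[ 0.45502833 -0.07275902  0.01237353] [2.59711346e+00 1.76608084e+00 5.73989080e-04] [ 0.4503522  -1.32455571 -0.72482853] [-0.03382077 -0.0754336   0.02011066]
```

View pics/s13c.png

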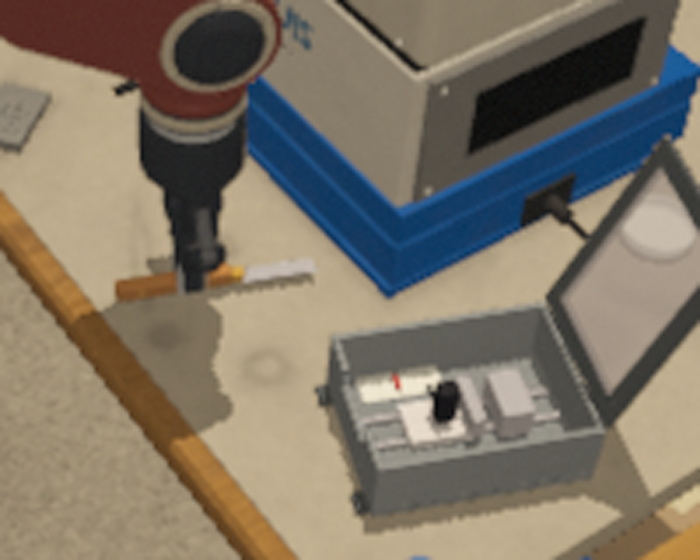

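Lower to contact, then open gently.

{"name": "step_arm", "arguments": {
  "increments": "0 0 0.1 0 0 0; 0 0 0.1 0 0 0; 0 0 0 0 0 0; 0 0 0 0 0 0; 0 0 0 0 0 0"
}}

```text
t: 13.87
tool_pos: [0.4548, -0.0723, 0.0068]
tool_rot: [2.597, 1.767, 0.0]
contact_force: [0.8, -0.2, 0.9]
opening: 0.0108
```

```bash
python3 - <<'E'
from plan import *
o=ctrl.get_obs();print(o['tool_pos'],o['contact_force'],o['wrist_torque'])
E
```

```text
[ 0.45478309 -0.07227056  0.00680634] [ 0.84174222 -0.1549838   0.88068192] [-0.08441574 -0.09820334  0.03316677]
```

{"name": "step_arm", "arguments": {
  "increments": "0 0 0.04 0 0 0; 0 0 0 0 0 0; 0 0 0 0 0 0"
}}

```text
t: 14.12
tool_pos: [0.4549, -0.0723, 0.0062]
tool_rot: [2.597, 1.767, -0.0]
contact_force: [0.1, -1.3, 5.2]
opening: 0.0106
```

{"name": "step_arm", "arguments": {
  "increments": "0 0 0 0 0 0; 0 0 0 0 0 0; 0 0 0 0 0 0; 0 0 0 0 0 0; 0 0 0 0 0 0; 0 0 -0.3 0 0 0; 0 0 -0.6 0 0 0; 0 0 -0.9 0 0 0; 0 0 -0.9 0 0 0; 0 0 -0.9 0 0 0; 0 0 -0.9 0 0 0",
  "fingers": -0.1
}}

```text
t: 15.03
tool_pos: [0.4541, -0.0719, 0.1192]
tool_rot: [-2.597, -1.767, 0.001]
contact_force: [-0.6, 0.0, -0.9]
opening: 0.0383
```

```bash
python3 - <<'E'
from plan import *
o=ctrl.get_obs();print(o['tool_pos'],o['contact_force'],o['opening'])
snap('wrist','w14');snap('scene','s14')
a,b=plan(down(Y),[.43,-.13,.20])
a,b=plan(down(Y),W(-.12,.0,.22),Rs=a,ps=b)
a,b=plan(down(Y),W(-.012,.0,.22),Rs=a,ps=b)
E
```

```text
[ 0.45405909 -0.07194057  0.11919742] [-6.04190355e-01  4.56712354e-04 -9.06762566e-01] 0.038322198700518575
[5] -0.5 -0.03 -0.62 0.02 0 0; -0.51 -0.03 -0.62 0.01 0 0; -0.5 -0.03 -0.61 0.02 0 0; -0.51 -0.04 -0.62 0.02 0 0; -0.5 -0.03 -0.62 0.01 0 0
end [ 0.43   -0.1299  0.2   ] err deg 0.03
[5] -0.83 0.31 -0.16 0 0 0; -0.83 0.32 -0.16 0 0 0; -0.83 0.31 -0.16 0 0 0; -0.83 0.32 -0.16 0 0 0; -0.83 0.31 -0.16 0 0 0
end [ 0.4284 -0.2409  0.22  ] err deg 0.03
[5] 0 0.86 0 0 0 0; 0 0.87 0 0 0 0; 0 0.86 0 0 0 0; 0 0.87 0 0 0 0; 0 0.86 0 0 0 0
end [ 0.5289 -0.2805  0.22  ] err deg 0.03
```

View pics/w14.png

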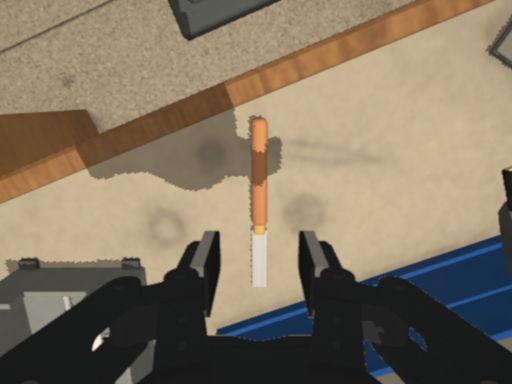

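View pics/s14.png

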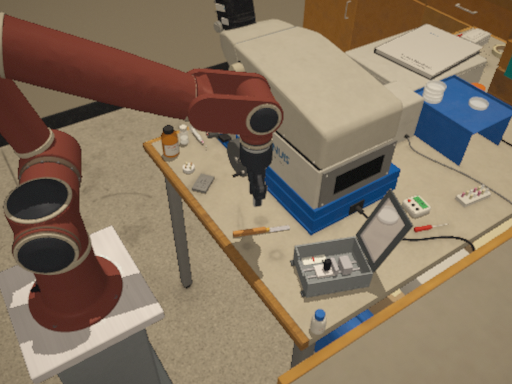

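{"name": "step_arm", "arguments": {
  "increments": "-0.5 -0.03 -0.62 0.02 0 0; -0.51 -0.03 -0.62 0.01 0 0; -0.5 -0.03 -0.61 0.02 0 0; -0.51 -0.04 -0.62 0.02 0 0; -0.5 -0.03 -0.62 0.01 0 0; -0.83 0.31 0 0 0 0; -0.83 0.32 0 0 0 0; -0.83 0.31 0 0 0 0; -0.83 0.32 0 0 0 0; -0.83 0.31 0 0 0 0; 0 0.86 0.3 0 0 0; 0 0.87 0.3 0 0 0"
}}

```text
t: 16.13
tool_pos: [0.4661, -0.2573, 0.1788]
tool_rot: [-2.594, -1.76, 0.008]
contact_force: [0.9, 0.0, -0.6]
opening: 0.0386
```

{"name": "step_arm", "arguments": {
  "increments": "0 0.86 0.4 0 0 0; 0 0.87 0.5 0 0 0; 0 0.86 0.5 0 0 0; 0 0 0 0 0 0; 0 0 0 0 0 0; 0 0 0 0 0 0"
}}

```text
t: 16.63
tool_pos: [0.5256, -0.2793, 0.1432]
tool_rot: [-2.59, -1.763, 0.009]
contact_force: [0.1, 0.6, 0.3]
opening: 0.0386
```

```bash
python3 - <<'E'
from plan import *
o=ctrl.get_obs();print(o['tool_pos'],cl(o['tool_pos']),o['contact_force'],o['opening'])
d=snap('wrist','w15');snap('scene','s15');snap('top','t15')
a=cv2.imread('pics/w15.png')[60:310,130:400];cv2.imwrite('pics/w15c.png',cv2.resize(a,None,fx=2.4,fy=2.4,interpolation=cv2.INTER_CUBIC))
E
```

```text
[ 0.52556771 -0.27930363  0.14319916] [-1.55157825e-02 -1.15522531e-06  1.43199163e-01] [0.05443521 0.5593207  0.25872866] 0.03859752814160478
```

View pics/w15.png

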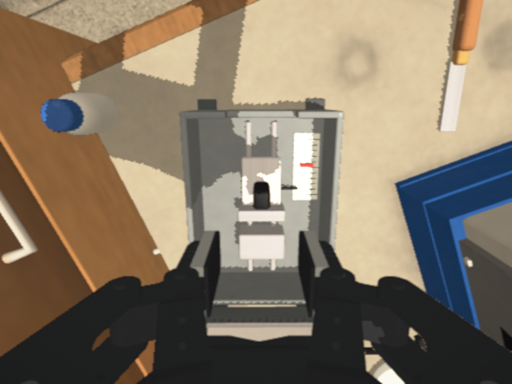

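View pics/w15c.png

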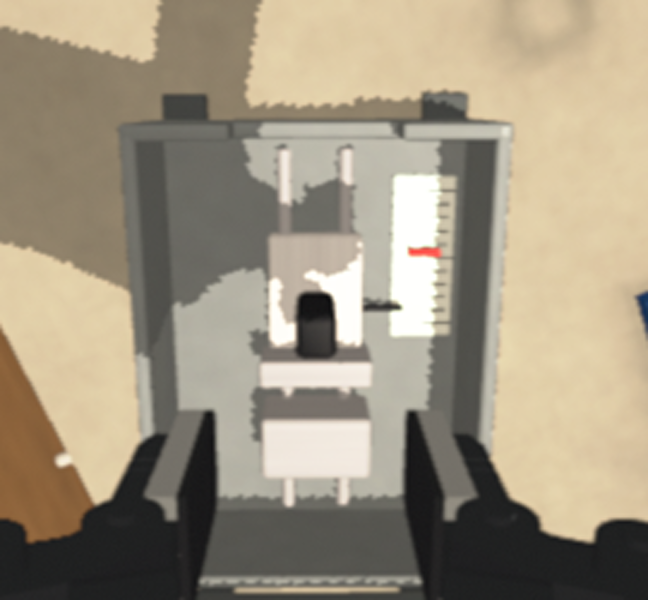

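```bash
python3 - <<'E'
from fit import *
from plan import *
p=lambda u,v:(130+(u)/2.4,60+(v)/2.4)
f=lambda u,v,z: (cl(ray('w15',*p(u,v),z))*1000).round(1)
print('FL corners',f(120,123,.056),f(512,123,.056))
print('mark',f(424,252,.015),'pointer',f(400,306,.015),'pointer mid',f(382,305,.015),'grip top',f(316,300,.052))
print('floor fixed jaw top',f(262,420,.036),f(370,420,.036),f(262,475,.036))
print('slide jaw',f(260,362,.036),f(371,362,.036),f(260,386,.036))
print('carriage front', f(270,235,.02),f(362,235,.02))
im=cv2.imread('pics/w15.png')[120:210,280:330].astype(int)
m=(im[...,2]>150)&(im[...,1]<110)
ys,xs=np.nonzero(m);w=(im[...,2]-im[...,1])[m];print(len(xs),280+np.average(xs,weights=w),120+np.average(ys,weights=w),ys.min()+120,ys.max()+120)
for yy in range(180,194): print(yy,cv2.imread('pics/w15.png')[yy,284:300].sum(1)//3)
E
```

```text
FL corners [-78.4 -55.9  56. ] [-78.6  60.4  56. ]
mark [-31.6  42.3  15. ] pointer [-11.1  34.2  15. ] pointer mid [-11.5  27.5  15. ] grip top [-23.1   2.5  52. ]
floor fixed jaw top [ 25.7 -16.6  36. ] [25.7 22.2 36. ] [ 47.6 -16.9  36. ]
slide jaw [  3.7 -16.9  36. ] [ 3.6 22.1 36. ] [ 12.7 -17.1  36. ]
carriage front [-38.6 -13.7  20. ] [-38.7  19.1  20. ]
28 306.85714285714283 164.52351097178683 163 166
180 [182 182 182 182 183 183 183 182 207 248 254 254 254 254 254 254]
181 [181 182 182 182 182 183 182 180 205 249 254 254 254 254 254 254]
182 [181 182 182 182 182 182 183 178 196 247 254 254 254 254 254 254]
183 [177 182 182 177 177 182 183 180 204 249 254 254 254 254 254 254]
184 [151 167 166 152 157 173 174 170 193 240 247 251 254 254 254 254]
185 [111 119 119 118 129 147 142 124 137 181 201 222 250 254 254 254]
186 [ 79  79  85 104 117 111  93  80  88 119 138 160 220 251 254 254]
187 [ 52  51  53  63  68  61  51  49  51  63  70  79 123 207 251 254]
188 [ 65  66  65  65  64  64  63  63  65  75  80  79 103 190 249 254]
189 [112 112 111 111 111 111 111 112 129 169 193 197 207 237 253 254]
190 [171 170 170 172 171 170 170 174 209 249 254 255 254 254 254 254]
191 [182 182 183 183 183 183 181 186 221 252 255 254 254 254 254 254]
192 [181 181 181 181 181 181 181 184 220 251 254 254 254 254 254 254]
193 [180 180 180 180 181 180 180 182 216 250 254 254 254 254 254 254]
```

{"name": "step_arm", "arguments": {
  "increments": "0.1 0.04 0.6 0 0 0; 0 0 0.8 0 0 0; 0 0 0.8 0 0 0; 0 0 0.8 0 0 0; 0 0 0.6 0 0 0; 0 0 0 0 0 0; 0 0 0 0 0 0"
}}

```text
t: 17.37
tool_pos: [0.5266, -0.2771, 0.0537]
tool_rot: [-2.591, -1.763, 0.009]
contact_force: [0.2, -0.2, 0.8]
opening: 0.0385
```

```bash
python3 - <<'E'
from plan import *
o=ctrl.get_obs();print(o['tool_pos'],cl(o['tool_pos']),o['contact_force'],o['opening'])
d=snap('wrist','w16')
E
```

```text
[ 0.5266264  -0.2770911   0.05369068] [-0.0153435   0.00244557  0.05369068] [ 0.15470063 -0.17299723  0.80948701] 0.03848309879787359
```

View pics/w16.png

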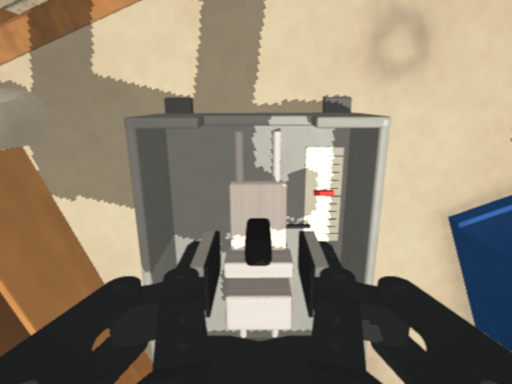

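{"name": "step_arm", "arguments": {
  "increments": "0 0.03 0.4 0 0 0; 0 0 0.4 0 0 0; 0 0 0.3 0 0 0; 0 0 0 0 0 0; 0 0 0 0 0 0"
}}

```text
t: 17.83
tool_pos: [0.5271, -0.2772, 0.0251]
tool_rot: [-2.59, -1.762, 0.009]
contact_force: [-0.1, -0.4, -0.2]
opening: 0.0385
```

{"name": "step_arm", "arguments": {
  "increments": "0 0 0 0 0 0; 0 0 0 0 0 0; 0 0 0 0 0 0; 0 0 0 0 0 0; 0 0 0 0 0 0; 0 0 0 0 0 0",
  "fingers": -1,
  "newtons": 80
}}

```text
t: 18.33
tool_pos: [0.528, -0.2782, 0.0269]
tool_rot: [-2.592, -1.764, 0.008]
contact_force: [-2.4, -1.5, 2.9]
opening: 0.0121
```

```bash
python3 - <<'E'
from plan import *
o=ctrl.get_obs();print(o['tool_pos'],cl(o['tool_pos']),o['contact_force'],o['opening'])
d=snap('wrist','w17')
E
```

```text
[ 0.52795303 -0.27816606  0.02685078] [-0.01371482  0.00193285  0.02685078] [-2.43949377 -1.48482085  2.88093522] 0.012061008199650093
```

View pics/w17.png

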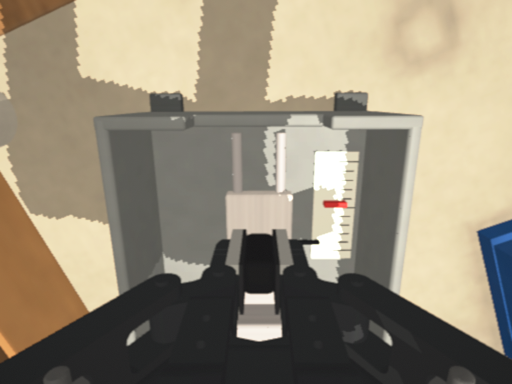

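{"name": "step_arm", "arguments": {
  "increments": "0 -0.15 0 0 0 0; 0 -0.2 0 0 0 0; 0 -0.2 0 0 0 0; 0 -0.15 0 0 0 0; 0 0 0 0 0 0; 0 0 0 0 0 0; 0 0 0 0 0 0"
}}

```text
t: 18.97
tool_pos: [0.5135, -0.2726, 0.0269]
tool_rot: [-2.597, -1.767, 0.003]
contact_force: [7.0, -5.6, -4.7]
opening: 0.0122
```

```bash
cat > meas.py <<'E'
from fit import *
from plan import *
import sys
def go(n):
    o=ctrl.get_obs();print(o['t'],cl(o['tool_pos']),RC.inv().apply(o['contact_force']),o['opening'])
    snap('wrist',n)
    a=cv2.imread('pics/'+n+'.png')[110:290,280:380];cv2.imwrite('pics/'+n+'c.png',cv2.resize(a,None,fx=3.3,fy=3.3,interpolation=cv2.INTER_CUBIC))
go(sys.argv[1])
E
python3 meas.py w18
```

```text
18.9667 [-0.02918296  0.00184677  0.02689522] [ 8.57030417 -2.66139902 -4.66858674] 0.01221980083140594
```

View pics/w18c.png

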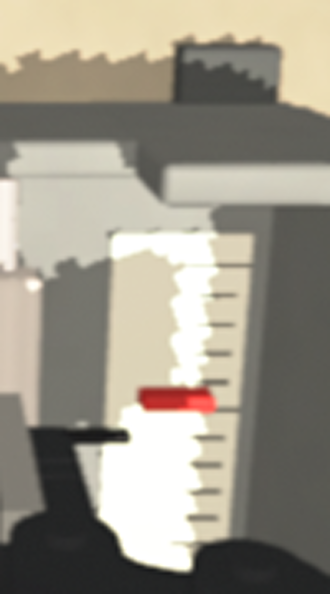

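```bash
python3 - <<'E'
from plan import *
q=lambda u,v:(280+u/3.3,110+v/3.3)
for n,u,v,z in [('pointer',110,436,.015),('mark bottom-of-front?',178,387,.015),('mark low edge',178,412,.015),('mark low edge z10',178,387,.010),('tick1',240,265,.0105),('tick6',235,409,.0105),('tick2',230,295,.0105)]:
    print(n,(cl(ray('w18',*q(u,v),z))*1000).round(1))
im=cv2.cvtColor(cv2.imread('pics/w18.png'),cv2.COLOR_BGR2RGB)
for v in range(223,238): print(v,im[v,328],im[v,336])
for v in range(236,248): print(v,im[v,300],im[v,312])
E
```

```text
pointer [-26.   31.5  15. ]
mark bottom-of-front? [-34.6  42.   15. ]
mark low edge [-30.3  42.3  15. ]
mark low edge z10 [-32.5  43.3  10. ]
tick1 [-53.7  51.7  10.5]
tick6 [-28.8  52.9  10.5]
tick2 [-48.7  50.5  10.5]
223 [220 211 184] [255 255 254]
224 [220 212 184] [255 255 255]
225 [221 213 185] [255 255 250]
226 [212 195 170] [240 237 209]
227 [175 117 102] [185 131 113]
228 [153  48  43] [155  50  45]
229 [158  38  36] [167  41  38]
230 [176  44  41] [203  51  47]
231 [189  47  44] [218  56  52]
232 [191  46  43] [218  54  50]
233 [191  58  52] [237  70  63]
234 [227 162 139] [255 172 147]
235 [255 255 244] [255 255 245]
236 [255 255 255] [255 255 255]
237 [255 255 254] [255 255 254]
236 [118 117 109] [196 187 164]
237 [118 117 109] [199 191 167]
238 [114 113 106] [190 182 159]
239 [93 93 86] [134 130 114]
240 [50 50 47] [61 60 54]
241 [31 30 31] [27 25 26]
242 [34 34 34] [33 32 33]
243 [35 36 37] [65 64 58]
244 [35 37 37] [191 190 163]
245 [35 37 37] [255 255 255]
246 [34 35 35] [255 255 255]
247 [35 36 36] [255 255 254]
```

```bash
python3 - <<'E'
from plan import *
f=lambda u,v,z:(cl(ray('w18',u,v,z))*1000)[0].round(2)
for v in (229.5,229.8,230.2,233.5,234,234.3): print('marktop',v,f(334,v,.015))
for v in (226.8,227.2): print('mark base front',v,f(334,v,.010))
for v in (239,239.3,241.4,243.4,243.7): print('ptr',v,f(312,v,.015),f(312,v,.0165),f(312,v,.0135))
E
```

```text
marktop 229.5 -33.34
marktop 229.8 -33.17
marktop 230.2 -32.94
marktop 233.5 -31.03
marktop 234 -30.74
marktop 234.3 -30.57
mark base front 226.8 -32.78
mark base front 227.2 -32.54
ptr 239 -27.81 -28.51 -27.11
ptr 239.3 -27.64 -28.34 -26.93
ptr 241.4 -26.4 -27.12 -25.69
ptr 243.4 -25.23 -25.95 -24.5
ptr 243.7 -25.05 -25.78 -24.32
```

{"name": "step_arm", "arguments": {
  "increments": "0 -0.1 0 0 0 0; 0 -0.1 0 0 0 0; 0 0 0 0 0 0; 0 0 0 0 0 0; 0 0 0 0 0 0"
}}

```text
t: 19.43
tool_pos: [0.509, -0.2708, 0.0269]
tool_rot: [-2.597, -1.767, 0.003]
contact_force: [8.2, -6.2, -5.2]
opening: 0.012
```

```bash
python3 meas.py w19; python3 - <<'E'
from plan import *
im=cv2.cvtColor(cv2.imread('pics/w19.png'),cv2.COLOR_BGR2RGB)
for v in range(226,256): print(v,*[im[v,c] for c in (304,310,314,318,330,336,340)])
E
```

```text
19.4333 [-0.03400921  0.00185469  0.026887  ] [ 9.87344062 -2.75524327 -5.23069208] 0.01203580485820055
226 [116 115 107] [115 114 107] [220 210 183] [219 209 182] [219 209 182] [255 255 254] [255 255 254]
227 [116 115 107] [116 115 107] [220 210 183] [219 210 182] [219 209 182] [255 255 254] [255 255 255]
228 [115 115 107] [116 115 107] [220 210 183] [219 209 182] [219 209 182] [255 255 254] [244 242 222]
229 [116 115 107] [116 115 107] [220 211 183] [219 210 182] [220 212 183] [255 255 254] [223 217 187]
230 [116 116 108] [116 116 108] [220 210 183] [219 210 182] [244 241 222] [255 255 254] [228 223 195]
231 [116 115 108] [118 117 109] [220 210 183] [219 209 182] [255 255 255] [255 255 254] [231 226 200]
232 [116 115 108] [119 118 109] [220 210 183] [219 209 182] [255 255 255] [255 255 254] [224 220 190]
233 [116 115 107] [119 118 109] [220 211 183] [220 211 183] [255 255 255] [255 255 248] [184 181 158]
234 [116 115 108] [119 118 110] [220 210 183] [244 241 222] [255 255 255] [253 254 237] [176 162 143]
235 [116 116 108] [120 118 110] [219 209 182] [255 255 255] [226 201 171] [230
[... 1309 characters left out ...]
49 [159 157 145] [221 219 196] [255 255 254] [255 255 254] [255 255 254] [255 255 253] [233 229 201]
250 [135 134 124] [224 222 201] [255 255 254] [255 255 254] [255 255 254] [254 254 247] [145 138 119]
251 [112 111 104] [224 222 201] [255 255 254] [255 255 254] [255 255 254] [255 255 253] [204 195 169]
252 [95 95 89] [227 225 205] [255 255 254] [255 255 254] [255 255 254] [255 255 254] [229 224 196]
253 [80 80 75] [229 227 207] [255 255 254] [255 255 254] [255 255 254] [255 255 254] [231 226 199]
254 [63 62 59] [213 211 185] [255 255 254] [255 255 254] [255 255 254] [255 255 254] [239 235 213]
255 [51 51 49] [215 212 186] [255 255 254] [255 255 254] [255 255 254] [255 255 253] [248 246 229]
```

View pics/w19c.png

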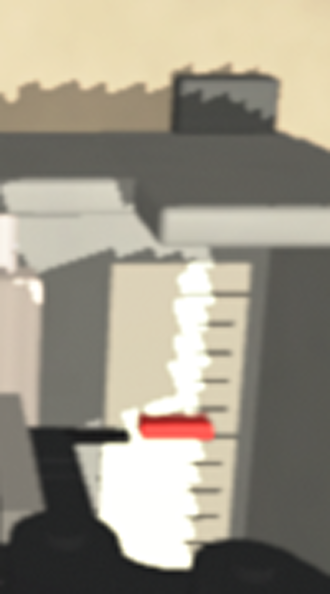

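```bash
python3 - <<'E'
from plan import *
f=lambda u,v,z:(cl(ray('w19',u,v,z))*1000)[0].round(2)
print('mark top',f(334,237.9,.015),f(334,240.2,.015),f(334,242.6,.015),'base front',f(334,235.6,.01))
print('ptr',f(313,242,.016),f(313,241.6,.015), f(313,240.4,.016),f(313,243.6,.016))
E
```

```text
mark top -33.28 -31.93 -30.52 base front -32.34
ptr -31.34 -31.09 -32.27 -30.4
```

{"name": "step_arm", "arguments": {
  "increments": "0 -0.025 0 0 0 0; 0 0 0 0 0 0; 0 0 0 0 0 0; 0 0 0 0 0 0; 0 0 0 0 0 0; 0 0 0 0 0 0"
}}

```text
t: 19.98
tool_pos: [0.5085, -0.2706, 0.0269]
tool_rot: [-2.597, -1.767, 0.003]
contact_force: [6.9, -6.1, -4.1]
opening: 0.0126
```

```bash
python3 meas.py w20; python3 - <<'E'
from plan import *
im=cv2.cvtColor(cv2.imread('pics/w20.png'),cv2.COLOR_BGR2RGB)
for v in range(234,248): print(v,*[im[v,c] for c in (310,314,330,336)])
snap('scene','s20');snap('top','t20')
a=cv2.imread('pics/s20.png')[150:310,200:440];cv2.imwrite('pics/s20c.png',cv2.resize(a,None,fx=3.3,fy=3.3,interpolation=cv2.INTER_CUBIC))
E
```

```text
19.9833 [-0.03456595  0.00185988  0.02687367] [ 8.66133492 -3.15588243 -4.06709131] 0.012553499532491397
234 [119 118 110] [219 210 182] [255 255 255] [255 255 248]
235 [119 118 109] [219 210 182] [255 255 255] [253 254 235]
236 [119 118 109] [220 211 183] [222 190 162] [212 167 143]
237 [137 135 125] [233 228 203] [151  53  47] [157  59  52]
238 [159 157 145] [249 247 229] [157  36  35] [159  38  36]
239 [114 112 104] [191 189 163] [222  59  54] [222  58  54]
240 [48 48 45] [80 80 70] [255  89  81] [255  89  81]
241 [25 24 24] [26 26 26] [255  96  87] [255  95  88]
242 [29 28 28] [26 26 27] [254  91  83] [254  90  83]
243 [38 37 36] [60 60 53] [254 133 116] [254 134 116]
244 [117 114 105] [206 205 175] [254 243 219] [254 242 218]
245 [206 202 184] [255 255 255] [255 255 255] [255 255 255]
246 [221 219 198] [255 255 255] [255 255 255] [255 255 255]
247 [216 214 192] [255 255 254] [255 255 254] [255 255 254]
```

View pics/w20c.png

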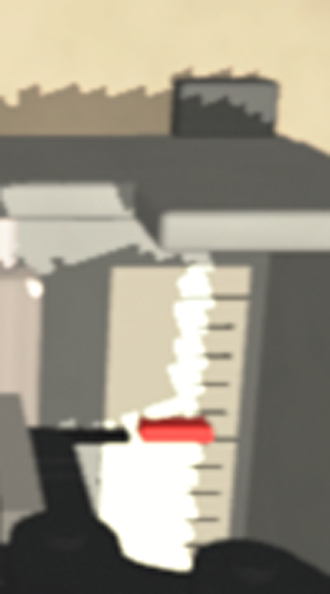

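View pics/s20c.png

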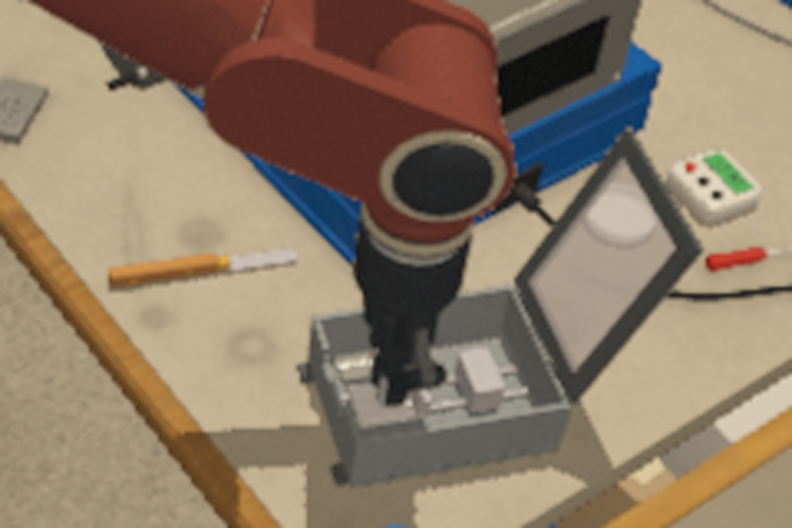

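```bash
python3 - <<'E'
from plan import *
for th in (1.85,1.9,1.95,2.0):
    out=[]
    for y in (.059,-.059):
        l=np.array([-.160,0,0]); x=.081-.16*np.cos(th)+0; z=.059+.16*np.sin(th)
        out.append(((proj('s20',W(x,y+.002,z))-[200,150])*3.3).round(0))
    print(th,out)
o=ctrl.get_obs();print(o['t'],cl(o['tool_pos']),o['dq'].round(4),o['opening'])
E
```

```text
1.85 [array([608., 125.]), array([679., 248.])]
1.9 [array([617., 126.]), array([689., 249.])]
1.95 [array([626., 128.]), array([699., 250.])]
2.0 [array([635., 130.]), array([708., 252.])]
20.1333 [-0.03457026  0.00183915  0.02688624] [-0.0004  0.0004  0.0003 -0.0001 -0.0005 -0.0003] 0.012317832474307486
```

Cover at about 1.95 rad, which is the stop; spatula flat; pointer level and steady. Handing in.

```bash
python3 -c "
from station import ctrl
print(ctrl.finish_job())"
```

```text
the job is handed in; nothing more can be done
None
```

I levered the cover fully open with the spatula and laid the spatula flat on the table clear of the clamp. I then drew the sprung jaw out to the red mark. The job was handed in at about 20 s of the 69 s allowed, with the gripper still holding the black grip at a set 80 N.

Last checks before handing in:
- **Cover:** the corner positions in the scene image match an opening of about 1.95 rad, which is the stop. The blade pressed it there with about 16 N, and it did not move when the blade was withdrawn.
- **Spatula:** it lies flat, roughly 70 mm or more from the clamp.
- **Pointer and mark:** the jaw is about 21 mm out. The pointer is level with the mark to within about 0.5 mm in the wrist image. The last readings differed by 0 to 0.5 mm, depending on how thick the pointer is taken to be.
- **Steadiness:** the arm was still at the last reading, with about 9 N of spring pull on it.
- **Other things:** I touched none of the bystanders. The ones visible in the later pictures stood where they had been, but I took no separate measurement of them at the end.

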